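# Pack the sewing case

## Task

Pack the sewing case for class: press its release button so that the sprung lid pops up, then steady the lid and guide it right back, without letting it bang, until it stays open. Put every thread spool standing loose on the desk into the large bay and the full tin of pins into the small bay, lying flat; the three tins look alike, so lift them in turn to feel which one is heavy, and leave the two empty ones lying flat on the desk clear of the case. Then swing the lid over and press it down until the catch holds it shut.

Things in the scene. Friction and masses are not known exactly. Their poses are not given: they have to be found in the camera images.
- case: teal sewing case fixed to the desk, base 135 mm deep (x) by 279 mm wide (y), walls 62 mm high and 5 mm thick, floor 6 mm thick; a divider 44 mm tall and 4 mm thick parts it into a large bay (left, +y) and a small bay (right, -y). Origin at the centre of its underside on the desk; x points away from the robot to the hinge side, y to the left, z up; turned at most 0.15 rad. A latch block 46 mm deep, 54 mm wide, 58 mm high stands out in front of it (front face at x = -112 mm).
- tin_bay (a point): centre of the small bay's floor, 6 mm above the desk; bay 125 mm deep (x) by 115 mm wide (y), 56 mm from floor to rim; axes as the case's
- spool_bay (a point): centre of the large bay's floor, 6 mm above the desk; bay 125 mm deep (x) by 150 mm wide (y), 56 mm from floor to rim; axes as the case's
- case_lid (a joint): lid angle in rad: 0 shut (up to 0.015 while the catch holds it), 1.9 right back against its stop. Two spring arms (36 mm wires beside the hinge, along the end walls) throw the unlatched lid up to about 0.4 to 0.55; above that a friction hinge keeps it wherever it is left (about 2 N at the front edge moves it). Pushing it down from 0.45 takes 3 to 5 N near the front edge and about 15 N at most to snap the catch; unlatched, it springs up again.
- lid_tab (a point): middle of the front edge of the lid's tab, half-way through the lid's thickness; it moves with the lid, 149 mm from the hinge line. The lid is 8 mm thick with its underside 1 mm above the hinge line when shut (top face 71 mm above the desk), 283 mm wide; the tab is 46 mm wide and stands 12 mm out from the front edge. Its x axis runs along the lid from front edge to hinge, z is the lid's outer face.
- lid_hinge (a point): middle of the lid's hinge line, at the back edge of the case (67.5 mm behind its origin), 62 mm above the desk; it turns with the lid
- release (a joint): travel of the release button in m: 0 up, 0.006 fully down; lets go of the lid at about 0.0035. Its spring takes 1 N to start and 4.5 N fully down; it also dips by itself as the lid snaps shut.
- button_top (a point): centre of the top of the orange round release button, 26 mm across, on the latch block 97 mm in front of the case's origin, 76 mm above the desk at rest (6 mm above the shut lid's top); pressed straight down; the lid's tab begins 14 mm behind its centre
- spool_1_mid (a point): red thread spool, 26 mm across its round ends, 22 mm across the wound middle, 48 mm tall, 22 g; standing on one end at the start (it may get knocked over). Point at its centre, 24 mm above its foot when standing; its z axis runs along the spool. None if it is not there this time.
- spool_2_mid (a point): yellow thread spool, 26 mm across its round ends, 22 mm across the wound middle, 48 mm tall, 22 g; standing on one end at the start (it may get knocked over). Point at its centre, 24 mm above its foot when standing; its z axis runs along the spool. None if it is not there this time.
- spool_3_mid (a point): blue thread spool, 26 mm across its round ends, 22 mm across the wound middle, 48 mm tall, 22 g; standing on one end at the start (it may get knocked over). Point at its centre, 24 mm above its foot when standing; its z axis runs along the spool. None if it is not there this time.
- spool_4_mid (a point): green thread spool, 26 mm across its round ends, 22 mm across the wound middle, 48 mm tall, 22 g; standing on one end at the start (it may get knocked over). Point at its centre, 24 mm above its foot when standing; its z axis runs along the spool. None if it is not there this time.
- tin_1_mid (a point): one of three identical flat closed blue tins, 62 mm wide (own x), 89 mm long (own y), 22 mm high, lid shut and not to be opened. Point at its centre, 11 mm above its underside. One tin is full of pins and weighs 0.31 to 0.42 kg, the other two are empty and weigh 0.07 kg; which is which changes from start to start and cannot be seen (the pins may slide about a little inside).
- tin_1: the same tin; origin at the centre of its underside
- tin_2_mid (a point): one of three identical flat closed blue tins, 62 mm wide (own x), 89 mm long (own y), 22 mm high, lid shut and not to be opened. Point at its centre, 11 mm above its underside. One tin is full of pins and weighs 0.31 to 0.42 kg, the other two are empty and weigh 0.07 kg; which is which changes from start to start and cannot be seen (the pins may slide about a little inside).
- tin_2: the same tin; origin at the centre of its underside
- tin_3_mid (a point): one of three identical flat closed blue tins, 62 mm wide (own x), 89 mm long (own y), 22 mm high, lid shut and not to be opened. Point at its centre, 11 mm above its underside. One tin is full of pins and weighs 0.31 to 0.42 kg, the other two are empty and weigh 0.07 kg; which is which changes from start to start and cannot be seen (the pins may slide about a little inside).
- tin_3: the same tin; origin at the centre of its underside
Mind the look-alikes: they are no part of the job. What is shaped like the part that bears spool_4_mid but turquoise is not meant.

How it is judged:
By the outcome, as a careful person would: the job done as asked, in the order asked, and still so for the second after the job is handed in, with the robot touching nothing.
Of spool_1, spool_2, spool_3, spool_4 only 2 to 4 are there at a start; the rules pass over those that are not, and their reading is None.
At some moment in a run one of tin_1, tin_2, tin_3 may be knocked a few centimetres aside while the robot is not near it.
It also fails if it takes over 210 s, if anything falls off the work surface, if the arm or the gripper's body presses on something with over 40 N, if the wrist force passes 120 N, or if a joint passes its speed limit or range.

## Robot

A 6-joint arm with a two-finger parallel gripper is mounted at the origin on a cart in front of the work surface, level with it; the furniture and walls round the work are solid. World frame = base frame: x ahead of the robot, y to its left, z up, the work surface at z = 0. Lengths are in m, angles in degrees, forces in N, time in s.
With the tool pointing down it reaches from about 0.25 to 0.725 m from the base axis. Payload 9.7 kg.
Tool frame: the origin (TCP) lies at the very end of the fingers, on their centre line; the grasp point (between the pads) lies grasp_offset behind it (grasp_offset is the distance from the TCP to the grasp point, in m); z points along the fingers, y is the line along which they close (so a half turn about z gives the same grasp; the last joint's range is limited). The gripper opens to 85 mm and grips with 20 to 120 N. Pads are 22 mm wide; open, the fingers measure 114 mm over their backs; the gripper's body (76 mm by 85 mm) begins 54 mm behind the grasp point. The pads swing forward as they close: fully open they stand 13 mm farther back than shut.
Start: joints at [75.115, 4.979, 10.078, 95.1, 0, 90], TCP at [0.141, 0.532, 0.231] pointing down, gripper open.
Joint ranges: [-179.16, 179.16], [-48.56, 103.87], [-65.8, 70.77], [-126.05, 130.52], [-82.76, 87.17], [-180, 180]. Speed limits (degrees/s): [127.2, 127.2, 147.25, 180, 180, 180].

## Interface

Orientations are given as [roll, pitch, yaw] about the fixed x, y, z axes, in that order (R = Rz(yaw) Ry(pitch) Rx(roll)).
In Python, from workcell import get_obs, camera, calibration, job_done, recognise, cut_out, mark_of, grasp_offset gives the robot as it stands.
- The arm moves only by the tool servo_tool, never from a script. Its argument "moves" is a list of rows, each a list of 3 entries, a list of its own where there are three numbers: the turn, a rotation vector about the tool's x, y, z in degrees, then the shift along the tool's x, y, z in m, then the opening in per cent of the stroke, from 0 (shut) to 100 (fully open). In form: [[[ax, ay, az], [x, y, z], claw], ...]. A call has 1 to 12 rows; each row shifts and turns the commanded pose from where the row before left it, along the tool's axes as they then stand; what a row does not reach is not made up. A row lasts 1/10 s, in which the tool goes at most 50 mm and 8.59 degrees, less where a joint would pass 70% of its speed; a pose out of reach is approached as far as the arm can. A call is refused whole if a number of a shift passes 0.05 or a number of a turn 8.59, either way. A call with a gripper value outside its range is refused whole. The fingers move at their own pace and stop on an object; "force" is the grip in N (left out, the last holds). Time passes only in rows, so rows that do not move let the fingers close. It gives the time, the measured TCP pose, the force, the opening and the grip force at its end, in the units of the state.
- get_obs(): the state, without advancing time (a new reading comes with each control period).
- camera(name): name is "scene" or "top"; returns (picture, depth): 420x560x3 uint8, red, green, blue; 420x560 float32, m along the optical axis (not along the pixel's ray), 0 where there is no reading.
- calibration(name): a dict with "camera_matrix" (3x3 intrinsics, pixels), "R" (3x3) and "t" (3): a world point X has camera coordinates R X + t. Camera axes: x right, y down, z forward; pixel columns grow to the right and rows downward; lengths in m; the calibration is good to about 2 mm. A picture is of the moment at which its call begins. calibration takes no time and is no camera call.
- job_done(): hands the job in; it is judged then, once.
Trained networks look in the newest picture that a camera, given by its name, has taken for a name from the list of things; names that differ only in an ending like _2 or _b are one class to them, and where a whole thing is asked for, a point or a joint stands for the part that bears it (a point fixed in the world has none). Each returns a list of dicts, best first, with "score" (0 to 1); they miss things now and then, are a little off and sometimes report something else, mostly with a low value. They report only what shows in the picture. A call takes as long as a camera call. They do not tell look-alikes from the thing itself.
- recognise(name, camera): "xyz" ([x, y, z] in m, in the coordinates of the camera as it stood for that picture, good to about 4 mm: the middle of the surface that is visible of it).
- cut_out(name, camera): "mask" (420x560 bool, what is visible of it).
- mark_of(name, camera): "xyz" ([x, y, z] in m, in the coordinates of the camera as it stood for that picture, good to about 4 mm: a listed point, or the origin of a listed thing).
The state is a dict: "time": time; "q": joint angles; "qd": joint speeds; "joint_efforts": joint torques, N m; "ee_pos": TCP position; "tcp_rot": TCP orientation; "wrist_force": force on the tool from outside, world axes, zero at the start; "torque": the same for the moment, N m; "opening": finger opening in m; "grasp_force": force on a finger pad.
Only numpy, scipy, OpenCV 4.12 (cv2) and the standard library are available. Lean on these libraries where they do the work, as an engineer would, in place of code of your own. Each camera call takes 0.05 s, during which the arm holds its last target. There are 200 camera calls.

## Working session

There is one attempt and no reset: what is moved stays moved. The work goes in short steps, Python scripts to look and compute and a tool call to move; the robot and the scene stay as the last step left them, time stands still between calls to the robot, and variables do not carry over. Pictures are saved under pics/ and viewed, at most 14 in all, crops included, and the job is handed in when it is done.

Besides the shell and the picture viewer there is one more tool, called after ">>>" as name([rows], argument=value, ...), one row to a line, values as JSON. servo_tool: Moves the arm, as the interface text tells. Its arguments: {"type":"object","properties":{"moves":{"type":"array"},"force":{"type":"number"}},"required":["moves"]}

```bash
ls; mkdir -p pics; cat > h.py <<'E'
import numpy as np, cv2
from workcell import *
from scipy.spatial.transform import Rotation as Ro
def w(name,p):
    c=calibration(name); return np.array(c["R"]).T@(np.array(p)-np.array(c["t"]))
def pix(name,X):
    c=calibration(name); p=np.array(c["camera_matrix"])@(np.array(c["R"])@np.array(X)+np.array(c["t"])); return (p[:2]/p[2]).round()
def cloud(name,depth):
    c=calibration(name);K=np.array(c["camera_matrix"])
    v,u=np.mgrid[:420,:560]; P=np.stack([(u-K[0,2])/K[0,0]*depth,(v-K[1,2])/K[1,1]*depth,depth],-1)
    return (P-np.array(c["t"]))@np.array(c["R"])
def save(name,fn,img): cv2.imwrite("pics/"+fn,img[...,::-1])
E
python3 - <<'E'
from h import *
np.set_printoptions(precision=4,suppress=True)
o=get_obs();print({k:np.round(v,4) if not isinstance(v,dict) else v for k,v in o.items()}, grasp_offset() if callable(grasp_offset) else grasp_offset)
for n in ["top","scene"]:
    im,d=camera(n);save(n,n+"1.png",im)
    for t in ["case","button_top","lid_tab","lid_hinge","tin_1_mid","spool_1_mid","spool_2_mid","spool_3_mid","spool_4_mid"]:
        for r in mark_of(t,n):
            if r["score"]>.3:
                X=w(n,r["xyz"]);print(n,t,round(r["score"],2),X.round(3),pix(n,X))
E
```

```text
pics
{'time': np.float64(0.0), 'q': array([75.1169,  5.0102, 10.0316, 95.0993, -0.0003, 90.0007]), 'qd': array([-0.1051,  0.0218, -0.0762, -0.0483,  0.091 , -0.0202]), 'joint_efforts': array([  0.0015, -52.0386,  46.4803,   0.0164,   0.    ,   0.    ]), 'ee_pos': array([0.1412, 0.5313, 0.2306]), 'tcp_rot': array([-179.9221,    0.0003,  165.1162]), 'wrist_force': array([-0.2758,  0.8622,  0.1035]), 'torque': array([-0.0036,  0.0081, -0.052 ]), 'grasp_force': np.float64(0.0), 'opening': np.float64(0.0854)} 0.0187
top case 0.84 [ 0.527  0.248 -0.002] [168. 200.]
top case 0.33 [ 0.484 -0.063  0.01 ] [283. 216.]
top button_top 0.54 [0.428 0.242 0.075] [159. 233.]
top lid_tab 0.69 [0.446 0.241 0.066] [161. 226.]
top lid_hinge 0.68 [0.593 0.25  0.062] [161. 169.]
top tin_1_mid 0.64 [ 0.485 -0.064  0.011] [284. 215.]
top tin_1_mid 0.48 [ 0.488 -0.06   0.001] [282. 215.]
top spool_3_mid 0.6 [ 0.404 -0.328  0.025] [387. 247.]
top spool_4_mid 0.68 [ 0.408 -0.236  0.022] [351. 245.]
top spool_4_mid 0.62 [ 0.413 -0.14   0.02 ] [313. 243.]
scene case 0.79 [0.532 0.246 0.004] [226. 196.]
scene button_top 0.64 [0.432 0.24  0.079] [195. 185.]
scene lid_tab 0.91 [0.451 0.243 0.071] [201. 186.]
scene lid_hinge 0.8 [0.598 0.252 0.062] [242. 172.]
scene tin_1_mid 0.78 [ 0.489 -0.062  0.015] [278. 247.]
scene tin_1_mid 0.67 [0.529 0.244 0.006] [226. 196.]
scene spool_2_mid 0.58 [0.433 0.241 0.08 ] [195. 185.]
scene spool_3_mid 0.59 [ 0.404 -0.323  0.022] [328. 328.]
scene spool_4_mid 0.69 [ 0.41  -0.23   0.024] [298. 298.]
scene spool_4_mid 0.63 [ 0.41  -0.139  0.024] [272. 274.]
```

View pics/top1.png

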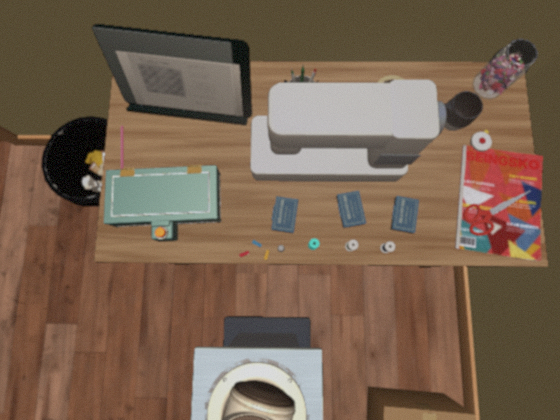

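View pics/scene1.png

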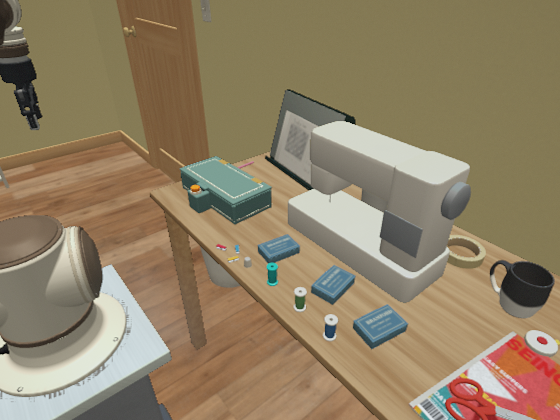

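The top view shows the case at (162,195), three tins at (285,214), (351,209) and (404,214), and standing spools at (314,243), (352,245) and (389,247). Spool candidates: turquoise (314,243) is the look-alike, green (352,245) fits spool_4, and blue (389,247) fits spool_3. There is also a flat red/white object at (481,140). I'll check these in one enlarged crop and measure at the same time.

```bash
python3 - <<'E'
from h import *
np.set_printoptions(precision=4,suppress=True)
im,d=camera("scene"); im2,d2=camera("top")
a=cv2.resize(im[230:400,180:560],(760,340),interpolation=cv2.INTER_CUBIC)
b=cv2.resize(im2[120:260,230:500],(500,259),interpolation=cv2.INTER_CUBIC)
o=np.zeros((600,760,3),np.uint8);o[:340]=a;o[340:599,:500]=b;save("",'crop1.png',o)
def big(P):
    return cv2.minAreaRect((P[:,:2]*1000).astype(np.float32))
for n,dd in (("top",d2),("scene",d)):
  C=cloud(n,dd)
  for t in ["tin_1","spool_1_mid","case","case_lid"]:
    for r in cut_out(t,n):
      if r["score"]<.3: continue
      P=C[r["mask"]&(dd>0)]
      if len(P)<8: continue
      zt=np.percentile(P[:,2],80);Q=P[P[:,2]>zt-.006]
      print(n,t,round(r["score"],2),"ztop",zt.round(3),"mean",Q.mean(0).round(4),"rect",np.round(big(Q)[0],1),np.round(big(Q)[1],1),round(big(Q)[2],1))
  for t in ["spool_1_mid","tin_1_mid"]:
    for r in mark_of(t,n): print(n,t,round(r["score"],2),w(n,r["xyz"]).round(3))
C=cloud("top",d2)
# obstacle heights
for x,y in [(320,243)]: pass
P=C[d2>0];m=(P[:,2]>.05)
for lo,hi in [(-.6,-.45),(-.45,-.3),(-.3,-.15),(-.15,0),(0,.1),(.1,.4)]:
    q=P[m&(P[:,1]>lo)&(P[:,1]<hi)&(P[:,0]>.3)];print(lo,hi,len(q), q[:,0].min() if len(q) else None, q[:,2].max() if len(q) else None)
E
```

```text
top tin_1 0.91 ztop 0.024 mean [ 0.4887 -0.3783  0.0229] rect [ 490.2 -378.1] [63.3 89.1] 80.3
top tin_1 0.89 ztop 0.024 mean [ 0.486  -0.0656  0.0227] rect [486.7 -64.6] [61.4 89.5] 82.7
top tin_1 0.74 ztop 0.024 mean [ 0.5022 -0.2393  0.0228] rect [ 502.7 -238.6] [89.1 61.6] 11.3
top case 0.65 ztop 0.073 mean [0.5225 0.2447 0.0719] rect [507.  244.6] [179.3 283.1] 3.2
top case 0.51 ztop 0.024 mean [ 0.5022 -0.2388  0.0228] rect [ 502.8 -238.4] [89.1 61.1] 10.9
top case_lid 0.66 ztop 0.073 mean [0.5239 0.2446 0.0719] rect [520.6 245.3] [150.9 283.1] 2.9
top case_lid 0.51 ztop 0.077 mean [0.4294 0.2397 0.0751] rect [429.7 240.4] [22.4 22.5] 67.7
top case_lid 0.32 ztop 0.024 mean [ 0.4862 -0.0658  0.0227] rect [486.7 -64.6] [61.4 89.5] 82.7
top spool_1_mid 0.58 [ 0.487 -0.061 -0.003]
top tin_1_mid 0.81 [ 0.485 -0.068  0.012]
top tin_1_mid 0.29 [ 0.491 -0.377  0.011]
scene tin_1 0.94 ztop 0.024 mean [ 0.5016 -0.2409  0.0235] rect [ 503.8 -237.9] [90.6 62.9] 10.4
scene tin_1 0.74 ztop 0.024 mean [ 0.4877 -0.3805  0.0236] rect [ 491.3 -377.6] [62.4 88.2] 79.2
scene tin_1 0.62 ztop 0.024 mean [ 0.4873 -0.0684  0.0235] rect [489.6 -65.7] [60.9 91.3] 83.2
scene case 0.69 ztop 0.074 mean [0.5216 0.2301 0.0732] rect [509.7 244.4] [178.7 283.6] 2.7
scene case_lid 0.56 ztop 0.074 mean [0.524  0.2315 0.0732] rect [523.5 245.1] [150.6 283.4] 2.9
scene tin_1_mid 0.94 [ 0.489 -0.06   0.012]
-0.6 -0.45 4016 0.7168161170593944 0.22190214799045338
-0.45 -0.3 5974 0.39107236866810513 0.2893835631710841
-0.3 -0.15 9479 0.3976339389848078 0.28977765122793453
-0.15 0 8727 0.4015050309463931 0.2892039820829581
0 0.1 4303 0.578619556002587 0.24818925301858258
0.1 0.4 17747 0.41371109553036284 0.248635908502989
```

View pics/crop1.png

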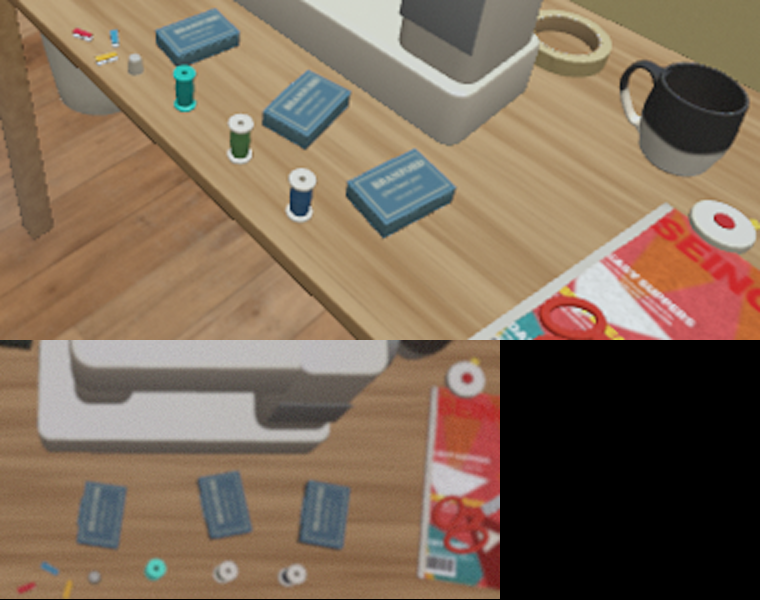

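The red/white disc is a tape measure. So the spools are green (352,245) and blue (389,247), both with white flanges, and the all-turquoise one is the decoy. I'll turn the tool to the case's axes, close the fingers and go above the button.

```bash
cat >> h.py <<'E'
CY=np.radians(2.9); HX=np.array([.594,.2483,.062])   # hinge
def case(x,y,z): # case coords -> world
    o=np.array([.5266,.2449,0]); return o+np.array([x*np.cos(CY)-y*np.sin(CY),x*np.sin(CY)+y*np.cos(CY),z])
def go(P,R=None):
    """R target rpy deg; prints turn and then the shift in tool axes after the turn"""
    o=get_obs();R0=Ro.from_euler("xyz",o["tcp_rot"],degrees=True)
    R1=R0 if R is None else (Ro.from_euler("xyz",R,degrees=True) if not isinstance(R,Ro) else R)
    rv=(R0.inv()*R1).as_rotvec(degrees=True); s=R1.inv().apply(np.array(P)-o["ee_pos"])
    print("turn",rv.round(2),"shift",s.round(4),"dist",np.linalg.norm(s).round(3),"pos",o["ee_pos"].round(4),"rpy",o["tcp_rot"].round(1),"q",o["q"].round(0))
E
python3 - <<'E'
from h import *
go(case(-.101,0,.2),[180,0,182.9])
go(case(-.101,0,.2),Ro.from_euler("xyz",[180,-20,182.9],degrees=True))
go(case(-.101,0,.2),Ro.from_euler("xyz",[180,20,182.9],degrees=True))
print(Ro.from_euler("xyz",[180,20,182.9],degrees=True).apply([0,0,1]))
E
```

```text
turn [ -0.     0.   -17.79] shift [-0.2693 -0.3058  0.0313] dist 0.409 pos [0.1413 0.5315 0.2313] rpy [-180.     0.   165.1] q [75.  5. 10. 95. -0. 90.]
turn [  3.1   19.84 -17.6 ] shift [-0.2638 -0.3058 -0.0627] dist 0.409 pos [0.1413 0.5315 0.2313] rpy [-180.     0.   165.1] q [75.  5. 10. 95. -0. 90.]
turn [ -3.11 -19.84 -17.6 ] shift [-0.2424 -0.3058  0.1215] dist 0.409 pos [0.1413 0.5315 0.2313] rpy [-180.     0.   165.1] q [75.  5. 10. 95. -0. 90.]
[ 0.34158214  0.0173038  -0.93969262]
```

>>> servo_tool([
  [[0,0,-5.93],[0,0,0],0],
  [[0,0,-5.93],[0,0,0],0],
  [[0,0,-5.93],[0,0,0],0],
  [[0,0,0],[-0.0299,-0.034,0.0],0],
  [[0,0,0],[-0.0299,-0.034,0.0],0],
  [[0,0,0],[-0.0299,-0.034,0.0],0],
  [[0,0,0],[-0.0299,-0.034,0.0],0],
  [[0,0,0],[-0.0299,-0.034,0.0],0],
  [[0,0,0],[-0.0299,-0.034,0.0],0],
  [[0,0,0],[-0.0299,-0.034,0.0],0],
  [[0,0,0],[-0.0299,-0.034,0.0],0],
  [[0,0,0],[-0.0299,-0.034,0.0],0],
])

```text
time: 2.9
ee_pos: [0.4266, 0.238, 0.2315]
tcp_rot: [180.0, 0.0, -177.1]
wrist_force: [0.4, -0.4, -0.4]
opening: 0.0002
grasp_force: 0.0
```

>>> servo_tool([
  [[0,-6.67,0],[0,0,0],0],
  [[0,-6.67,0],[0,0,0],0],
  [[0,-6.67,0],[0,0,0],0],
  [[0,0,0],[0.0111,0,0.0305],0],
  [[0,0,0],[0.0111,0,0.0305],0],
  [[0,0,0],[0.0111,0,0.0305],0],
  [[0,0,0],[0.0111,0,0.0305],0],
  [[0,0,0],[0,0,0],0],
])

```text
time: 3.7
ee_pos: [0.4234, 0.2381, 0.0969]
tcp_rot: [-179.8, 19.7, -177.0]
wrist_force: [-0.2, -0.5, -0.3]
opening: -0.0001
grasp_force: 0.0
```

```bash
python3 - <<'E'
from h import *
go(case(-.1,0,.078))
E
```

```text
turn [0. 0. 0.] shift [0.0031 0.0016 0.019 ] dist 0.019 pos [0.4234 0.2381 0.0969] rpy [-179.8   19.7 -177. ] q [ 36. -22. -31.  64. -11.  31.]
```

>>> servo_tool([
  [[0,0,0],[-0.0007,0.0008,0.0088],0],
  [[0,0,0],[-0.0008,0.0008,0.0087],0],
  [[0,0,0],[0.0005,0,0.0014],0],
  [[0,0,0],[0.0005,0,0.0014],0],
  [[0,0,0],[0.0005,0,0.0014],0],
  [[0,0,0],[0.0003,0,0.0009],0],
  [[0,0,0],[0,0,0],0],
])

```text
time: 4.4
ee_pos: [0.4329, 0.2416, 0.0802]
tcp_rot: [180.0, 20.0, -177.1]
wrist_force: [-0.1, 0.4, -0.5]
opening: 0.0004
grasp_force: 0.0
```

>>> servo_tool([
  [[0,0,0],[0.0005,0,0.0014],0],
  [[0,0,0],[0.0005,0,0.0014],0],
  [[0,0,0],[0.0005,0,0.0014],0],
  [[0,0,0],[0,0,0],0],
])

```text
time: 4.8
ee_pos: [0.4331, 0.2416, 0.0758]
tcp_rot: [180.0, 20.0, -177.1]
wrist_force: [-0.3, -0.5, 3.1]
opening: -0.0001
grasp_force: 1.4
```

>>> servo_tool([
  [[0,0,0],[0.0003,0,0.0009],0],
  [[0,0,0],[0.0003,0,0.0009],0],
  [[0,0,0],[0,0,0],0],
])

```text
time: 5.1
ee_pos: [0.4331, 0.2416, 0.0737]
tcp_rot: [180.0, 20.0, -177.1]
wrist_force: [-0.6, -0.2, 3.9]
opening: -0.0003
grasp_force: 1.7
```

```bash
cat >> h.py <<'E'
def lid(n="top"):
    im,d=camera(n);C=cloud(n,d);ok=d>0
    c=np.cos(CY);s=np.sin(CY);q=C-np.array([.5266,.2449,0]);X=q[...,0]*c+q[...,1]*s;Y=-q[...,0]*s+q[...,1]*c
    m=ok&(abs(Y)>.05)&(abs(Y)<.13)&(X>-.085)&(X<.11)&(q[...,2]>.066)&(q[...,2]<.26)
    x=X[m];z=q[...,2][m]; dx=.0675-x;dz=z-.062
    a=np.arctan2(dz,dx); print(n,"lid pts",len(x),"angle pct10,50,90 (outer face)",np.percentile(a,[10,50,90]).round(3) if len(x) else None, "zmax",z.max().round(3) if len(x) else 0)
    return im
E
python3 - <<'E'
from h import *
im=lid();im2=lid("scene")
save("","l1.png",cv2.resize(np.hstack([im[60:260,80:260],im2[80:280,140:320]]),(720,400)))
E
```

```text
top lid pts 3066 angle pct10,50,90 (outer face) [0.435 0.499 0.922] zmax 0.121
scene lid pts 555 angle pct10,50,90 (outer face) [0.527 0.608 1.052] zmax 0.132
```

View pics/l1.png

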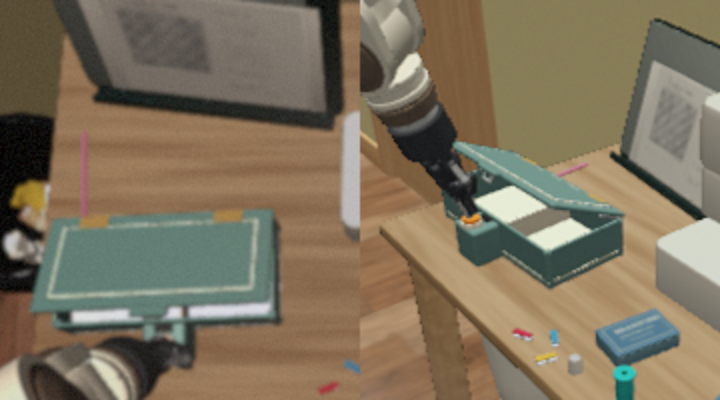

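The lid has popped up to about 0.42 rad: in the crop the tab is at (180,320) and both bays show white inside. I'll back off, tip the tool forward and go under the tab.

>>> servo_tool([
  [[0,0,0],[0.0,0,-0.01],0],
  [[0,0,0],[0.021,0,-0.016],0],
  [[0,0,0],[0.021,0,-0.016],0],
  [[0,0,0],[0.021,0,-0.016],0],
  [[0,0,0],[0.021,0,-0.016],0],
  [[0,-8,0],[0,0,0],0],
  [[0,-8,0],[0,0,0],0],
  [[0,-8,0],[0,0,0],0],
  [[0,-8,0],[0,0,0],0],
  [[0,-8,0],[0,0,0],0],
  [[0,0,0],[0,0,0],0],
  [[0,0,0],[0,0,0],0],
])

```text
time: 6.4
ee_pos: [0.3284, 0.2633, 0.1132]
tcp_rot: [-177.9, 59.4, -176.5]
wrist_force: [0.0, 0.1, 0.8]
opening: -0.0001
grasp_force: 0.0
```

```bash
cat >> h.py <<'E'
def tr(pts,R=None):
    """successive case-frame (x,y,z) targets from the measured pose: tool shifts"""
    o=get_obs();R1=Ro.from_euler("xyz",o["tcp_rot"],degrees=True); p=o["ee_pos"]
    for P in pts:
        P=case(*P); print(R1.inv().apply(P-p).round(4), P.round(3)); p=P
def arc(th,r=.105,pitch=60):
    h=np.radians(pitch);zt=np.array([np.sin(h),-np.cos(h)]);xt=np.array([np.cos(h),np.sin(h)])
    u=np.array([-np.cos(th),np.sin(th)]);n=np.array([np.sin(th),np.cos(th)])
    d=.011*abs(xt@n)+max(0,zt@n)*0
    q=np.array([.0675,.062])+r*u-d*n; return (q[0],0,q[1])
E
python3 - <<'E'
from h import *
go(case(-.13,0,.12)); tr([(-.13,0,.12),(-.05,0,.085)]+[arc(t) for t in (.42,.5,.6,.7,.8,.9,1.,1.1,1.2,1.3,1.4,1.5,1.6,1.7,1.8,1.85,1.9)])
E
```

```text
turn [0. 0. 0.] shift [-0.0399 -0.0271  0.0549] dist 0.073 pos [0.3284 0.2633 0.1132] rpy [-177.9   59.4 -176.5] q [ 72. -49. -58.  51. -55.  55.]
[-0.0399 -0.0271  0.0549] [0.397 0.238 0.12 ]
[-0.0107  0.0023  0.0866] [0.477 0.242 0.085]
[-0.0172  0.0002  0.0098] [0.494 0.243 0.095]
[-0.0083 -0.0001 -0.0015] [0.497 0.243 0.103]
[-0.0105 -0.0001 -0.0009] [0.501 0.244 0.112]
[-0.0107 -0.0001  0.0001] [0.507 0.244 0.121]
[-0.0107 -0.      0.0012] [0.513 0.244 0.13 ]
[-0.0106  0.      0.0024] [0.521 0.245 0.138]
[-0.0104  0.      0.0035] [0.529 0.245 0.145]
[-0.0101  0.0001  0.0046] [0.538 0.245 0.151]
[-0.0096  0.0001  0.0057] [0.548 0.246 0.157]
[-0.009   0.0001  0.0067] [0.558 0.247 0.161]
[-0.0083  0.0002  0.0077] [0.569 0.247 0.164]
[-0.0075  0.0002  0.0086] [0.58  0.248 0.166]
[-0.0065  0.0002  0.0094] [0.592 0.248 0.167]
[-0.0055  0.0002  0.0101] [0.603 0.249 0.167]
[-0.0044  0.0003  0.0107] [0.615 0.249 0.165]
[-0.0017  0.0001  0.0055] [0.62  0.25  0.164]
[-0.0014  0.0001  0.0056] [0.626 0.25  0.162]
```

>>> servo_tool([
  [[0,0,0],[-0.01,-0.0067,0.0137],0],
  [[0,0,0],[-0.01,-0.0067,0.0137],0],
  [[0,0,0],[-0.01,-0.0067,0.0137],0],
  [[0,0,0],[-0.01,-0.0067,0.0137],0],
  [[0,0,0],[0,0,0],0],
  [[0,0,0],[0,0,0],0],
])

```text
time: 7.0
ee_pos: [0.3988, 0.2517, 0.1202]
tcp_rot: [-177.2, 59.3, -177.0]
wrist_force: [-0.2, -0.5, -0.9]
opening: -0.0001
grasp_force: 0.0
```

```bash
python3 - <<'E'
from h import *
go(case(-.13,0,.12),[180,60,182.9]);go(case(-.05,0,.085),[180,60,182.9])
E
```

```text
turn [-2.72 -0.74  0.06] shift [ 0.0016 -0.0133 -0.0022] dist 0.014 pos [0.3988 0.2517 0.1202] rpy [-177.2   59.3 -177. ] q [ 59. -49. -60.  38. -47.  39.]
turn [-2.72 -0.74  0.06] shift [-0.0081 -0.0133  0.0846] dist 0.086 pos [0.3988 0.2517 0.1202] rpy [-177.2   59.3 -177. ] q [ 59. -49. -60.  38. -47.  39.]
```

>>> servo_tool([
  [[-1.3,-0.4,0],[0,-0.004,0.01],0],
  [[-1.4,-0.4,0],[0,-0.004,0.01],0],
  [[0,0,0],[0,-0.003,0.01],0],
  [[0,0,0],[0,-0.002,0.01],0],
  [[0,0,0],[0,0,0],0],
])

```text
time: 7.5
ee_pos: [0.438, 0.2518, 0.0964]
tcp_rot: [-179.0, 59.8, -176.7]
wrist_force: [-0.4, -0.3, 0.2]
opening: -0.0001
grasp_force: 0.0
```

```bash
python3 - <<'E'
from h import *
go(case(-.05,0,.085),[180,60,182.9])
E
```

```text
turn [-0.61 -0.24  0.23] shift [-0.0092 -0.0114  0.0388] dist 0.041 pos [0.438  0.2518 0.0964] rpy [-179.    59.8 -176.7] q [ 52. -47. -63.  26. -41.  30.]
```

>>> servo_tool([
  [[0,0,0],[-0.006,-0.004,0.01],0],
  [[0,0,0],[-0.003,-0.004,0.01],0],
  [[0,0,0],[0,-0.0035,0.01],0],
  [[0,0,0],[0,0,0.009],0],
  [[0,0,0],[0,0,0],0],
])

```text
time: 8.0
ee_pos: [0.4765, 0.2423, 0.0849]
tcp_rot: [-179.0, 59.8, -176.6]
wrist_force: [-0.7, -0.2, -0.3]
opening: -0.0005
grasp_force: 0.0
```

```bash
python3 - <<'E'
from h import *
go(case(-.05,0,.085),[180,60,182.9]); lid("scene");lid()
tr([arc(t) for t in (.42,.5,.6,.7,.8,.9,1.,1.1,1.2,1.3)])
E
```

```text
turn [-0.6  -0.23  0.23] shift [-0.0002  0.0001  0.0001] dist 0.0 pos [0.4765 0.2423 0.0849] rpy [-179.    59.8 -176.6] q [ 45. -42. -63.  18. -36.  25.]
scene lid pts 567 angle pct10,50,90 (outer face) [0.525 0.606 1.065] zmax 0.132
top lid pts 2902 angle pct10,50,90 (outer face) [0.526 0.59  1.009] zmax 0.134
[-0.017  -0.0001  0.0104] [0.494 0.243 0.095]
[-0.0083 -0.     -0.0014] [0.497 0.243 0.103]
[-0.0105 -0.0001 -0.0009] [0.501 0.244 0.112]
[-0.0107 -0.      0.0002] [0.507 0.244 0.121]
[-0.0107 -0.      0.0013] [0.513 0.244 0.13 ]
[-0.0106 -0.      0.0025] [0.521 0.245 0.138]
[-0.0104 -0.      0.0036] [0.529 0.245 0.145]
[-0.01    0.      0.0047] [0.538 0.245 0.151]
[-0.0096  0.      0.0058] [0.548 0.246 0.157]
[-0.009   0.      0.0068] [0.558 0.247 0.161]
```

Now I'll lift the lid along its arc at about 0.7 rad/s.

>>> servo_tool([
  [[0,0,0],[-0.0085,0,0.0052],0],
  [[0,0,0],[-0.0085,0,0.0052],0],
  [[0,0,0],[-0.0083,0,-0.0014],0],
  [[0,0,0],[-0.0105,0,-0.0009],0],
  [[0,0,0],[-0.0107,0,0.0002],0],
  [[0,0,0],[-0.0107,0,0.0013],0],
  [[0,0,0],[-0.0106,0,0.0025],0],
  [[0,0,0],[-0.0104,0,0.0036],0],
  [[0,0,0],[-0.01,0,0.0047],0],
  [[0,0,0],[0,0,0],0],
])

```text
time: 9.1
ee_pos: [0.5397, 0.2456, 0.1528]
tcp_rot: [-179.1, 59.9, -176.8]
wrist_force: [0.0, -0.3, -0.3]
opening: 0.0001
grasp_force: 0.0
```

```bash
python3 - <<'E'
from h import *
im=lid("scene");lid()
save("","l2.png",cv2.resize(im[80:280,100:320],(440,400)))
tr([arc(t) for t in (1.1,1.2,1.3,1.4,1.5,1.6,1.7,1.75,1.8,1.85,1.9,1.95)])
E
```

```text
scene lid pts 683 angle pct10,50,90 (outer face) [0.873 1.137 1.268] zmax 0.211
top lid pts 1084 angle pct10,50,90 (outer face) [0.856 1.179 1.425] zmax 0.21
[ 0.0003  0.0001 -0.0005] [0.538 0.245 0.151]
[-0.0096  0.      0.0058] [0.548 0.246 0.157]
[-0.009   0.      0.0068] [0.558 0.247 0.161]
[-0.0082  0.0001  0.0078] [0.569 0.247 0.164]
[-0.0074  0.0001  0.0087] [0.58  0.248 0.166]
[-0.0064  0.0001  0.0095] [0.592 0.248 0.167]
[-0.0054  0.0001  0.0102] [0.603 0.249 0.167]
[-0.0023  0.      0.0053] [0.609 0.249 0.166]
[-0.002   0.0001  0.0054] [0.615 0.249 0.165]
[-0.0017  0.0001  0.0055] [0.62  0.25  0.164]
[-0.0014  0.0001  0.0056] [0.626 0.25  0.162]
[-0.0011  0.0001  0.0057] [0.631 0.25  0.16 ]
```

View pics/l2.png

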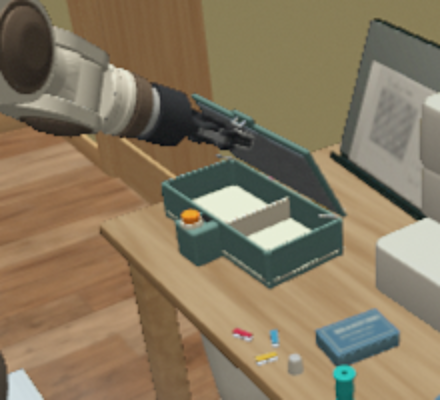

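The lid is following on the fingertips at about 1.1 rad. I'll carry on, slowing towards the stop.

>>> servo_tool([
  [[0,0,0],[-0.0096,0,0.0055],0],
  [[0,0,0],[-0.009,0,0.0068],0],
  [[0,0,0],[-0.0082,0,0.0078],0],
  [[0,0,0],[-0.0074,0,0.0087],0],
  [[0,0,0],[-0.0064,0,0.0095],0],
  [[0,0,0],[-0.0054,0,0.0102],0],
  [[0,0,0],[-0.0023,0,0.0053],0],
  [[0,0,0],[-0.002,0,0.0054],0],
  [[0,0,0],[-0.0009,0,0.0027],0],
  [[0,0,0],[-0.0008,0,0.0028],0],
  [[0,0,0],[-0.0007,0,0.0028],0],
  [[0,0,0],[0,0,0],0],
])

```text
time: 10.4
ee_pos: [0.6233, 0.2493, 0.1628]
tcp_rot: [-179.0, 59.8, -176.6]
wrist_force: [0.3, -0.3, -0.3]
opening: 0.0001
grasp_force: 0.0
```

>>> servo_tool([
  [[0,0,0],[-0.0005,0,0.0023],0],
  [[0,0,0],[-0.0005,0,0.0023],0],
  [[0,0,0],[0,0,0],0],
])

```text
time: 10.7
ee_pos: [0.6278, 0.2495, 0.1612]
tcp_rot: [-179.0, 59.8, -176.6]
wrist_force: [-0.1, -0.6, -0.6]
opening: 0.0001
grasp_force: 0.0
```

```bash
python3 - <<'E'
from h import *
im=lid("scene");lid();print(get_obs()["wrist_force"])
C=cloud("scene",camera("scene")[1])
c=np.cos(CY);s=np.sin(CY);q=C-np.array([.5266,.2449,0]);X=q[...,0]*c+q[...,1]*s;Y=-q[...,0]*s+q[...,1]*c
for lo,hi in ((-.13,-.06),(.06,.13)):
  m=(Y>lo)&(Y<hi)&(X>.05)&(X<.14)&(q[...,2]>.1)&(q[...,2]<.215); 
  if m.sum()>20:
    f=np.polyfit(q[...,2][m],X[m],1);print(m.sum(),"inner lean",f, "theta",np.pi/2+np.arctan(f[0]))
E
```

```text
scene lid pts 1230 angle pct10,50,90 (outer face) [1.905 1.943 2.078] zmax 0.219
top lid pts 2039 angle pct10,50,90 (outer face) [1.864 1.896 1.921] zmax 0.22
[ 0.36097065 -0.52629553 -1.05211761]
594 inner lean [0.34432547 0.04889503] theta 1.9024069679562086
247 inner lean [0.34395298 0.04862783] theta 1.9020739241435412
```

The lid is at 1.90 rad, against its stop. I'll back away, bring the tool upright and head for the spools.

>>> servo_tool([
  [[0,0,0],[0,0,-0.02],0],
  [[0,0,0],[0,0,-0.04],0],
  [[0,0,0],[0,0,-0.045],0],
  [[0,0,0],[0,0,-0.045],0],
  [[0,8.55,0],[0,0,0],60],
  [[0,8.55,0],[0,0,0],60],
  [[0,8.55,0],[0,0,0],60],
  [[0,8.55,0],[0,0,0],60],
  [[0,8.55,0],[0,0,0],60],
  [[0,8.55,0],[0,0,0],60],
  [[0,8.55,0],[0,0,0],60],
  [[0,0,0],[0,0,0],60],
])

```text
time: 12.05
ee_pos: [0.5008, 0.2447, 0.2307]
tcp_rot: [-179.3, -0.8, -177.6]
wrist_force: [0.3, -0.3, -0.7]
opening: 0.0514
grasp_force: 0.0
```

```bash
cat >> h.py <<'E'
def spools():
    for n in ("top","scene"):
        im,d=camera(n);C=cloud(n,d)
        m=((d>0)&(C[...,2]>.036)&(C[...,2]<.06)&(C[...,0]>.33)&(C[...,0]<.46)&(C[...,1]<-.05)&(C[...,1]>-.45)).astype(np.uint8)
        k,L=cv2.connectedComponents(m)
        for i in range(1,k):
            P=C[L==i]
            if len(P)>8: print(n,"spool-like",len(P),"mid",((P.max(0)+P.min(0))/2).round(4),"mean",P.mean(0).round(4),"rgb",im[L==i].mean(0).round())
E
python3 - <<'E'
from h import *
spools();lid()
go([.409,-.233,.2],[180,0,180])
E
```

```text
top spool-like 80 mid [ 0.4093 -0.1402  0.0465] mean [ 0.409  -0.1401  0.0479] rgb [ 93. 185. 170.]
top spool-like 80 mid [ 0.4065 -0.2368  0.0466] mean [ 0.4067 -0.2364  0.0481] rgb [178. 171. 165.]
top spool-like 84 mid [ 0.4026 -0.3275  0.045 ] mean [ 0.4027 -0.3275  0.0478] rgb [175. 168. 162.]
scene spool-like 99 mid [ 0.4112 -0.1392  0.0442] mean [ 0.41   -0.1413  0.0465] rgb [ 46. 163. 153.]
scene spool-like 123 mid [ 0.4088 -0.2353  0.0435] mean [ 0.4075 -0.2371  0.0466] rgb [180. 185. 173.]
scene spool-like 148 mid [ 0.4052 -0.3274  0.044 ] mean [ 0.4041 -0.3282  0.0467] rgb [179. 183. 180.]
top lid pts 1558 angle pct10,50,90 (outer face) [1.879 1.9   1.932] zmax 0.192
turn [-0.5   0.08  2.51] shift [ 0.0893 -0.4775  0.0365] dist 0.487 pos [0.4983 0.2445 0.2365] rpy [-1.795e+02  1.000e-01 -1.775e+02] q [26.  6. 12. 96. -0. 24.]
```

>>> servo_tool([
  [[-0.5,0,2.5],[0,0,0],60],
  [[0,0,0],[0.009,-0.048,0.008],60],
  [[0,0,0],[0.009,-0.048,0.008],60],
  [[0,0,0],[0.009,-0.048,0.008],60],
  [[0,0,0],[0.009,-0.048,0.008],60],
  [[0,0,0],[0.009,-0.048,0.008],60],
  [[0,0,0],[0.009,-0.048,0.008],60],
  [[0,0,0],[0.009,-0.048,0.008],60],
  [[0,0,0],[0.009,-0.048,0.008],60],
  [[0,0,0],[0.009,-0.048,0.008],60],
  [[0,0,0],[0.009,-0.048,0.008],60],
  [[0,0,0],[0,0,0],60],
])

```text
time: 13.4
ee_pos: [0.406, -0.2391, 0.1574]
tcp_rot: [-179.8, 0.2, 179.7]
wrist_force: [-0.2, 0.5, 0.9]
opening: 0.051
grasp_force: 0.0
```

```bash
python3 - <<'E'
from h import *
go([.408,-.236,.011],[180,0,180])
E
```

```text
turn [-0.23  0.21 -0.26] shift [-0.002   0.0031  0.1464] dist 0.146 pos [ 0.406  -0.2391  0.1574] rpy [-179.8    0.2  179.7] q [-30.  -7. -10.  87.  -0. -30.]
```

>>> servo_tool([
  [[0,0,0],[-0.001,0.0015,0.04],60],
  [[0,0,0],[-0.001,0.0015,0.04],60],
  [[0,0,0],[0,0,0.035],60],
  [[0,0,0],[0,0,0.031],60],
  [[0,0,0],[0,0,0],60],
  [[0,0,0],[0,0,0],0],
  [[0,0,0],[0,0,0],0],
  [[0,0,0],[0,0,0],0],
  [[0,0,0],[0,0,0],0],
  [[0,0,0],[0,0,0],0],
  [[0,0,0],[0,0,-0.03],0],
  [[0,0,0],[0,0,-0.05],0],
], force=25)

```text
time: 14.6
ee_pos: [0.4089, -0.2318, 0.0899]
tcp_rot: [179.9, -0.2, -180.0]
wrist_force: [2.5, -1.2, -0.3]
opening: 0.0227
grasp_force: 25.6
```

```bash
python3 - <<'E'
from h import *
print(case(.025,.09,.02),case(-.025,.03,.02));go([.545,.336,.15],[180,0,182.9])
E
```

```text
[0.54701462 0.33604957 0.02      ] [0.50011423 0.27359676 0.02      ]
turn [ 0.13 -0.19 -2.88] shift [-0.1647  0.5601 -0.0601] dist 0.587 pos [ 0.4089 -0.2318  0.0899] rpy [ 179.9   -0.2 -180. ] q [-30.  -6. -17.  80.   0. -30.]
```

>>> servo_tool([
  [[0,0,-2.9],[0,0,-0.04],0],
  [[0,0,0],[-0.012,0.045,-0.02],0],
  [[0,0,0],[-0.012,0.047,0],0],
  [[0,0,0],[-0.014,0.047,0],0],
  [[0,0,0],[-0.014,0.047,0],0],
  [[0,0,0],[-0.014,0.047,0],0],
  [[0,0,0],[-0.014,0.047,0],0],
  [[0,0,0],[-0.014,0.047,0],0],
  [[0,0,0],[-0.014,0.047,0],0],
  [[0,0,0],[-0.014,0.047,0],0],
  [[0,0,0],[-0.014,0.047,0],0],
  [[0,0,0],[-0.014,0.047,0],0],
])

```text
time: 15.8
ee_pos: [0.5341, 0.2912, 0.1516]
tcp_rot: [179.9, 0.1, -177.1]
wrist_force: [1.1, -0.6, -0.1]
opening: 0.0224
grasp_force: 25.7
```

```bash
python3 - <<'E'
from h import *
go([.545,.336,.019],[180,0,182.9]);print(get_obs()["opening"])
E
```

```text
turn [0.05 0.11 0.03] shift [-0.0132  0.0442  0.1326] dist 0.14 pos [0.5341 0.2912 0.1516] rpy [ 1.799e+02  1.000e-01 -1.771e+02] q [29. 12.  9. 87.  0. 26.]
0.022382721479433765
```

>>> servo_tool([
  [[0,0,0],[0,0,0],0],
  [[0,0,0],[0,0,0],0],
])

```text
time: 16.0
ee_pos: [0.5336, 0.2899, 0.1505]
tcp_rot: [-180.0, -0.0, -177.0]
wrist_force: [0.1, -0.4, -0.1]
opening: 0.0223
grasp_force: 25.6
```

```bash
python3 - <<'E'
from h import *
go([.545,.336,.019],[180,0,182.9])
E
```

```text
turn [-0.01 -0.    0.13] shift [-0.0137  0.0455  0.1315] dist 0.14 pos [0.5336 0.2899 0.1505] rpy [-180.   -0. -177.] q [29. 12.  9. 87. -0. 25.]
```

>>> servo_tool([
  [[0,0,0],[-0.007,0.023,0],0],
  [[0,0,0],[-0.0067,0.0225,0],0],
  [[0,0,0],[0,0,0.035],0],
  [[0,0,0],[0,0,0.035],0],
  [[0,0,0],[0,0,0.03],0],
  [[0,0,0],[0,0,0.02],0],
  [[0,0,0],[0,0,0.011],0],
  [[0,0,0],[0,0,0],0],
  [[0,0,0],[0,0,0],0],
])

```text
time: 16.9
ee_pos: [0.5441, 0.3337, 0.02]
tcp_rot: [-180.0, -0.1, -177.1]
wrist_force: [-7.7, -1.7, -0.3]
opening: 0.0225
grasp_force: 25.2
```

>>> servo_tool([
  [[0,0,0],[0,0,0.001],0],
  [[0,0,0],[0,0,0],0],
])

```text
time: 17.1
ee_pos: [0.5441, 0.334, 0.0192]
tcp_rot: [180.0, -0.1, -177.1]
wrist_force: [-7.1, -1.1, -2.1]
opening: 0.0221
grasp_force: 25.2
```

```bash
python3 - <<'E'
from h import *
im=camera("scene")[0];im2=camera("top")[0]
save("","l3.png",cv2.resize(np.hstack([im2[110:260,80:260],im[100:250,140:320]]),(792,330),interpolation=cv2.INTER_CUBIC))
E
```

View pics/l3.png

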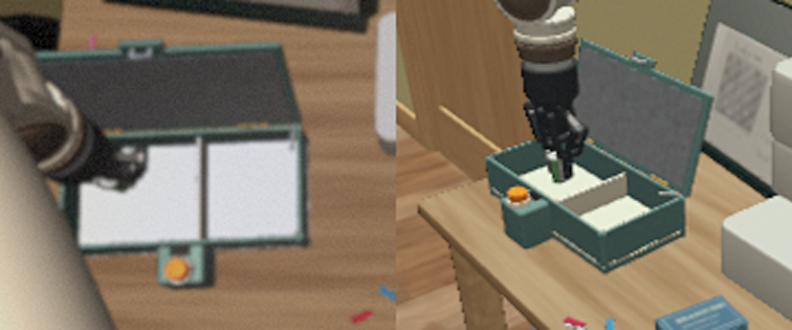

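The crop shows the green spool hanging in the large bay, and the gripper is feeling a side push, probably from the left spring arm. I'll ease toward the bay centre before letting go.

>>> servo_tool([
  [[0,0,0],[0,0,-0.004],0],
  [[0,0,0],[0.004,-0.004,0],0],
  [[0,0,0],[0.006,-0.006,0],0],
  [[0,0,0],[0.008,-0.005,0],0],
  [[0,0,0],[0,0,0.003],0],
  [[0,0,0],[0,0,0],0],
])

```text
time: 17.8
ee_pos: [0.5276, 0.3188, 0.0192]
tcp_rot: [180.0, 0.0, -177.1]
wrist_force: [0.0, 0.6, -0.1]
opening: 0.0227
grasp_force: 25.7
```

>>> servo_tool([
  [[0,0,0],[0,0,0.0015],0],
  [[0,0,0],[0,0,0],0],
  [[0,0,0],[0,0,0],45],
  [[0,0,0],[0,0,0],45],
  [[0,0,0],[0,0,0],45],
  [[0,0,0],[0,0,-0.02],45],
  [[0,0,0],[0,0,-0.04],45],
  [[0,0,0],[0,0,-0.05],45],
  [[0,0,0],[0,0,-0.02],60],
  [[0,0,2.9],[0,0,0],60],
  [[0,0,0],[0,0,0],60],
])

```text
time: 18.9
ee_pos: [0.5282, 0.3193, 0.1486]
tcp_rot: [179.9, 0.1, 180.0]
wrist_force: [-1.0, 0.3, -0.3]
opening: 0.0512
grasp_force: 0.0
```

```bash
python3 - <<'E'
from h import *
go([.404,-.3275,.15],[180,0,180]); go([.404,-.3275,.15],[180,0,165])
E
```

```text
turn [ 0.05  0.07 -0.02] shift [ 0.1242 -0.6468 -0.0014] dist 0.659 pos [0.5282 0.3193 0.1486] rpy [1.799e+02 1.000e-01 1.800e+02] q [31. 13. 10. 87.  0. 31.]
turn [ 0.06  0.07 14.98] shift [-0.0475 -0.6569 -0.0014] dist 0.659 pos [0.5282 0.3193 0.1486] rpy [1.799e+02 1.000e-01 1.800e+02] q [31. 13. 10. 87.  0. 31.]
```

>>> servo_tool([
  [[0,0,0],[0.008,-0.045,-0.01],60],
  [[0,0,0],[0.009,-0.045,-0.01],60],
  [[0,0,0],[0.009,-0.046,0],60],
  [[0,0,0],[0.009,-0.046,0],60],
  [[0,0,0],[0.009,-0.046,0],60],
  [[0,0,0],[0.009,-0.046,0],60],
  [[0,0,0],[0.009,-0.046,0],60],
  [[0,0,0],[0.009,-0.046,0],60],
  [[0,0,0],[0.009,-0.046,0],60],
  [[0,0,0],[0.009,-0.046,0],60],
  [[0,0,0],[0.009,-0.046,0],60],
  [[0,0,0],[0.009,-0.046,0],60],
])

```text
time: 20.1
ee_pos: [0.42, -0.2326, 0.1671]
tcp_rot: [180.0, -0.0, -179.9]
wrist_force: [1.5, 0.1, -0.4]
opening: 0.0513
grasp_force: 0.0
```

>>> servo_tool([
  [[0,0,0],[0.009,-0.046,0],60],
  [[0,0,0],[0.009,-0.046,0],60],
  [[0,0,0],[0,0,0],60],
  [[0,0,0],[0,0,0],60],
])

```text
time: 20.5
ee_pos: [0.4023, -0.3234, 0.1666]
tcp_rot: [179.9, -0.1, 179.9]
wrist_force: [1.0, -0.4, -0.1]
opening: 0.0514
grasp_force: 0.0
```

```bash
python3 - <<'E'
from h import *
spools();go([.404,-.3275,.011],[180,0,180])
E
```

```text
top spool-like 81 mid [ 0.4094 -0.1398  0.0443] mean [ 0.4091 -0.1401  0.0477] rgb [ 90. 180. 166.]
top spool-like 45 mid [ 0.3987 -0.3274  0.0455] mean [ 0.3978 -0.327   0.048 ] rgb [167. 161. 154.]
scene spool-like 98 mid [ 0.4115 -0.1391  0.0436] mean [ 0.41   -0.141   0.0465] rgb [ 45. 163. 153.]
scene spool-like 148 mid [ 0.4045 -0.3269  0.044 ] mean [ 0.404  -0.3282  0.0469] rgb [179. 183. 180.]
turn [ 0.07 -0.04  0.08] shift [-0.001  -0.0054  0.1562] dist 0.156 pos [ 0.403  -0.3221  0.1672] rpy [ 179.9   -0.  -179.9] q [-39.  -0.  -3.  88.   0. -39.]
```

>>> servo_tool([
  [[0,0,0],[-0.001,-0.005,0.045],60],
  [[0,0,0],[0,0,0.045],60],
  [[0,0,0],[0,0,0.038],60],
  [[0,0,0],[0,0,0.028],60],
  [[0,0,0],[0,0,0],60],
  [[0,0,0],[0,0,0],0],
  [[0,0,0],[0,0,0],0],
  [[0,0,0],[0,0,0],0],
  [[0,0,0],[0,0,0],0],
  [[0,0,0],[0,0,-0.03],0],
  [[0,0,0],[0,0,-0.05],0],
  [[0,0,0],[0,0,-0.05],0],
])

```text
time: 21.8
ee_pos: [0.4036, -0.3277, 0.1437]
tcp_rot: [180.0, -0.0, -180.0]
wrist_force: [0.5, -0.8, -0.5]
opening: 0.0231
grasp_force: 24.6
```

>>> servo_tool([
  [[0,0,-2.9],[0,0,0],0],
  [[0,0,0],[-0.01,0.045,0],0],
  [[0,0,0],[-0.01,0.045,0],0],
  [[0,0,0],[-0.01,0.045,0],0],
  [[0,0,0],[-0.01,0.045,0],0],
  [[0,0,0],[-0.01,0.045,0],0],
  [[0,0,0],[-0.01,0.045,0],0],
  [[0,0,0],[-0.01,0.045,0],0],
  [[0,0,0],[-0.01,0.045,0],0],
  [[0,0,0],[-0.01,0.045,0],0],
  [[0,0,0],[-0.01,0.045,0],0],
  [[0,0,0],[0,0,0],0],
])

```text
time: 23.0
ee_pos: [0.4815, 0.131, 0.1424]
tcp_rot: [179.9, 0.1, -176.8]
wrist_force: [-0.8, -1.1, -0.3]
opening: 0.0228
grasp_force: 24.6
```

```bash
python3 - <<'E'
from h import *
print(get_obs()["opening"]);go(case(-.02,.025,.15),[180,0,182.9])
E
```

```text
0.022838022414593696
turn [0.08 0.08 0.3 ] shift [-0.0308  0.1365 -0.0076] dist 0.14 pos [0.4815 0.131  0.1424] rpy [ 1.799e+02  1.000e-01 -1.768e+02] q [15. -3. -8. 85.  0. 12.]
```

>>> servo_tool([
  [[0,0,0],[-0.0103,0.045,0],0],
  [[0,0,0],[-0.0103,0.045,0],0],
  [[0,0,0],[-0.0102,0.0435,0],0],
  [[0,0,0],[0,0,0],0],
  [[0,0,0],[0,0,0.045],0],
  [[0,0,0],[0,0,0.04],0],
  [[0,0,0],[0,0,0.03],0],
  [[0,0,0],[0,0,0.009],0],
  [[0,0,0],[0,0,0],0],
  [[0,0,0],[0,0,0],0],
])

```text
time: 24.0
ee_pos: [0.5054, 0.2608, 0.0189]
tcp_rot: [180.0, 0.1, -177.1]
wrist_force: [-0.2, 0.3, 0.3]
opening: 0.0228
grasp_force: 24.4
```

>>> servo_tool([
  [[0,0,0],[0,0.006,0],0],
  [[0,0,0],[0,0,0.0015],0],
  [[0,0,0],[0,0,0],0],
  [[0,0,0],[0,0,0],40],
  [[0,0,0],[0,0,0],40],
  [[0,0,0],[0,0,0],40],
  [[0,0,0],[0,0,-0.02],40],
  [[0,0,0],[0,0,-0.04],40],
  [[0,0,0],[0,0,-0.05],60],
  [[0,0,0],[0,0,-0.04],100],
  [[0,0,0],[0,0,0],100],
])

```text
time: 25.1
ee_pos: [0.5066, 0.2684, 0.1728]
tcp_rot: [179.8, 0.5, -177.1]
wrist_force: [0.0, 0.2, 0.3]
opening: 0.0761
grasp_force: 0.0
```

```bash
cat >> h.py <<'E'
def tins(names=("top","scene")):
    for n in names:
        im,d=camera(n);C=cloud(n,d)
        for r in cut_out("tin_1",n):
            P=C[r["mask"]&(d>0)]
            if r["score"]<.3 or len(P)<50: continue
            Q=P[(P[:,2]>np.percentile(P[:,2],80)-.006)];R=cv2.minAreaRect((Q[:,:2]*1000).astype(np.float32))
            b=cv2.boxPoints(R);e=[b[1]-b[0],b[2]-b[1]];L=max(e,key=np.linalg.norm);S=min(e,key=np.linalg.norm)
            print(n,round(r["score"],2),"z",np.median(Q[:,2]).round(4),"ctr",np.round(R[0],1),"long",np.linalg.norm(L).round(),np.degrees(np.arctan2(L[1],L[0])).round(1),"short",np.linalg.norm(S).round())
E
python3 - <<'E'
from h import *
tins();lid()
im=camera("scene")[0];im2=camera("top")[0]
save("","l4.png",cv2.resize(np.hstack([im2[110:260,80:260],im[100:250,140:320]]),(792,330),interpolation=cv2.INTER_CUBIC))
go([.488,-.0655,.12],[180,0,180])
E
```

```text
top 0.76 z 0.0229 ctr [ 490.3 -378. ] long 89.0 -10.4 short 62.0
top 0.68 z 0.0226 ctr [487.1 -64.7] long 90.0 -8.3 short 62.0
top 0.67 z 0.0228 ctr [ 502.2 -238.2] long 89.0 12.1 short 62.0
scene 0.95 z 0.0236 ctr [ 492.2 -377.3] long 90.0 -9.9 short 63.0
scene 0.76 z 0.0237 ctr [ 504.4 -237.8] long 91.0 10.1 short 62.0
scene 0.56 z 0.0236 ctr [478.9 -85.5] long 104.0 -8.4 short 102.0
top lid pts 1757 angle pct10,50,90 (outer face) [1.875 1.898 1.927] zmax 0.259
turn [-0.05 -0.12  2.92] shift [ 0.0161 -0.3326  0.0449] dist 0.336 pos [0.5041 0.2671 0.1649] rpy [-1.800e+02 -1.000e-01 -1.771e+02] q [28.  7.  5. 88.  0. 25.]
```

View pics/l4.png

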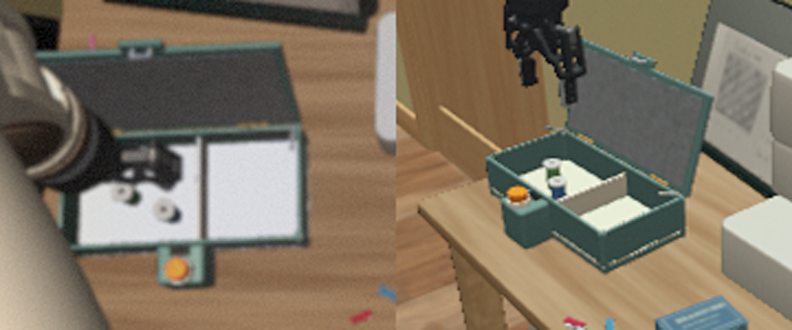

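Both spools stand in the large bay: crop (122,193) and (165,210) in the top half, (552,165) and (558,187) in the scene half. Next I'll weigh the tins, starting with the one nearest the case.

```bash
python3 - <<'E'
from h import *
go([.4885,-.065,.06],[180,0,171.6])
E
```

```text
turn [-0.06 -0.11 11.32] shift [-0.0331 -0.3309  0.1049] dist 0.349 pos [0.5041 0.2671 0.1649] rpy [-1.800e+02 -1.000e-01 -1.771e+02] q [28.  7.  5. 88.  0. 25.]
```

>>> servo_tool([
  [[0,0,5.65],[0,0,0],100],
  [[0,0,5.65],[0,0,0],100],
  [[0,0,0],[-0.004,-0.041,0],100],
  [[0,0,0],[-0.004,-0.041,0],100],
  [[0,0,0],[-0.004,-0.041,0],100],
  [[0,0,0],[-0.004,-0.041,0],100],
  [[0,0,0],[-0.004,-0.041,0.0],100],
  [[0,0,0],[-0.004,-0.042,0.02],100],
  [[0,0,0],[-0.004,-0.042,0.04],100],
  [[0,0,0],[-0.005,-0.042,0.044],100],
  [[0,0,0],[0,0,0],100],
  [[0,0,0],[0,0,0],100],
])

```text
time: 26.65
ee_pos: [0.4886, -0.0518, 0.0748]
tcp_rot: [180.0, -0.1, 171.5]
wrist_force: [0.3, 0.0, 0.3]
opening: 0.0855
grasp_force: 0.0
```

```bash
python3 - <<'E'
from h import *
go([.4885,-.065,.002],[180,0,171.6]);print(grasp_offset)
E
```

```text
turn [ 0.02 -0.14 -0.09] shift [-0.0018 -0.0131  0.0728] dist 0.074 pos [ 0.4886 -0.0518  0.0748] rpy [ 1.800e+02 -1.000e-01  1.715e+02] q [ -6.  -3. -15.  78.   0.   2.]
0.0187
```

>>> servo_tool([
  [[0,0,0],[-0.002,-0.013,0.01],100],
  [[0,0,0],[0,0,0.02],100],
  [[0,0,0],[0,0,0.02],100],
  [[0,0,0],[0,0,0.016],100],
  [[0,0,0],[0,0,0.004],100],
  [[0,0,0],[0,0,0],100],
  [[0,0,0],[0,0,0],100],
])

```text
time: 27.35
ee_pos: [0.4904, -0.0643, 0.007]
tcp_rot: [180.0, 0.1, 171.7]
wrist_force: [0.7, 0.1, 0.9]
opening: 0.0855
grasp_force: 0.0
```

>>> servo_tool([
  [[0,0,0],[0,0,0.004],100],
  [[0,0,0],[0,0,0.003],100],
  [[0,0,0],[0,0,0],100],
  [[0,0,0],[0,0,0],50],
  [[0,0,0],[0,0,0],50],
  [[0,0,0],[0,0,0],50],
  [[0,0,0],[0,0,0],50],
], force=40)

```text
time: 28.05
ee_pos: [0.4898, -0.0645, -0.0007]
tcp_rot: [180.0, 0.0, 171.6]
wrist_force: [-1.1, -0.4, 3.6]
opening: 0.0582
grasp_force: 44.3
```

>>> servo_tool([
  [[0,0,0],[0,0,-0.005],50],
  [[0,0,0],[0,0,-0.01],50],
  [[0,0,0],[0,0,-0.02],50],
  [[0,0,0],[0,0,-0.015],50],
  [[0,0,0],[0,0,0],50],
  [[0,0,0],[0,0,0],50],
  [[0,0,0],[0,0,0],50],
  [[0,0,0],[0,0,0],50],
])

```text
time: 28.85
ee_pos: [0.4892, -0.0644, 0.048]
tcp_rot: [180.0, -0.1, 171.6]
wrist_force: [0.0, 1.2, -4.9]
opening: 0.0582
grasp_force: 44.1
```

```bash
python3 - <<'E'
from h import *
for i in range(6):
    camera("scene");o=get_obs();print(o["wrist_force"].round(2),o["torque"].round(3),o["opening"],o["grasp_force"],o["ee_pos"])
im=camera("scene")[0];save("","t1.png",cv2.resize(im[150:300,220:400],(540,450)))
tins(("scene",))
E
```

```text
[ 0.61  1.43 -3.16] [ 0.011  0.005 -0.003] 0.057885483278061735 44.09950643777847 [ 0.48921881 -0.0643463   0.04812305]
[ 0.36 -0.32 -4.54] [-0.048 -0.005  0.018] 0.057930960158147894 44.099864065647125 [ 0.48930446 -0.06438255  0.04825963]
[ 0.1  -0.01 -3.79] [ 0.012  0.011 -0.018] 0.05817232859687387 44.10037234425545 [ 0.48939793 -0.06439345  0.0483829 ]
[-0.53 -0.16 -3.83] [-0.019  0.003 -0.01 ] 0.057687195639761026 44.09887611865997 [ 0.48948664 -0.06439924  0.04853305]
[ 0.    0.81 -4.79] [-0.037 -0.007  0.059] 0.05743564249545779 44.099230617284775 [ 0.48951665 -0.06440657  0.04861191]
[-0.78 -0.46 -3.85] [-0.023 -0.026 -0.01 ] 0.05818721130275661 44.09935712814331 [ 0.48958246 -0.06443611  0.04872212]
scene 0.97 z 0.0733 ctr [487.  -64.2] long 86.0 -7.9 short 62.0
scene 0.93 z 0.0236 ctr [ 492.4 -378. ] long 90.0 -10.4 short 63.0
scene 0.55 z 0.0236 ctr [ 504.3 -237.5] long 91.0 11.2 short 63.0
```

View pics/t1.png

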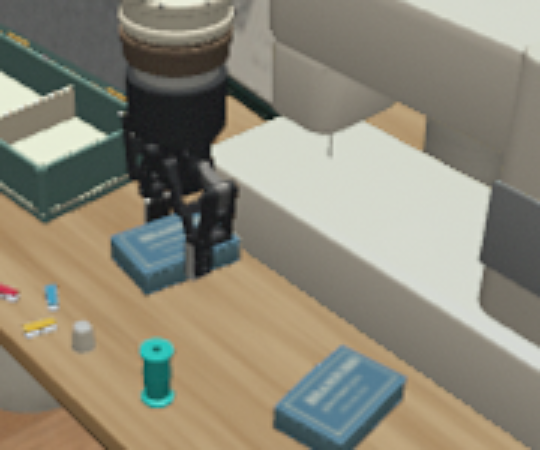

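Wrist force is a steady −4 N or so, about 0.4 kg, so this is the full tin (an empty one would read about 0.7 N). It is held level, so I'll take it to the small bay.

```bash
python3 - <<'E'
from h import *
go(case(-.010,-.077,.11),[180,0,182.9])
E
```

```text
turn [ 1.000e-02  0.000e+00 -1.128e+01] shift [-0.0425  0.2301 -0.0611] dist 0.242 pos [ 0.4897 -0.0644  0.0489] rpy [180.    0.  171.6] q [ -8.  -2. -17.  75.   0.   1.]
```

>>> servo_tool([
  [[0,0,0],[0,0,-0.03],50],
  [[0,0,0],[0,0,-0.031],50],
  [[0,0,-5.64],[0,0,0],50],
  [[0,0,-5.64],[0,0,0],50],
  [[0,0,0],[-0.006,0.033,0],50],
  [[0,0,0],[-0.006,0.033,0],50],
  [[0,0,0],[-0.006,0.033,0],50],
  [[0,0,0],[-0.006,0.033,0],50],
  [[0,0,0],[-0.006,0.033,0],50],
  [[0,0,0],[-0.006,0.033,0],50],
  [[0,0,0],[-0.0065,0.032,0],50],
  [[0,0,0],[0,0,0],50],
])

```text
time: 30.5
ee_pos: [0.5207, 0.1708, 0.1097]
tcp_rot: [179.9, 0.0, -176.9]
wrist_force: [-0.3, -0.8, -3.7]
opening: 0.0577
grasp_force: 48.5
```

```bash
python3 - <<'E'
from h import *
go(case(-.010,-.077,.008),[180,0,182.9]);tins()
E
```

```text
turn [0.08 0.02 0.19] shift [ 0.0004 -0.0033  0.1017] dist 0.102 pos [0.5207 0.1708 0.1097] rpy [ 179.9    0.  -176.9] q [18.  4. -4. 82.  0. 15.]
top 0.67 z 0.0228 ctr [ 490.1 -377.8] long 89.0 -10.7 short 63.0
top 0.62 z 0.1331 ctr [470.4 142.6] long 180.0 21.6 short 78.0
top 0.56 z 0.0227 ctr [ 502.4 -238.4] long 89.0 10.7 short 63.0
scene 0.77 z 0.0237 ctr [ 503.6 -237.8] long 91.0 10.1 short 62.0
scene 0.75 z 0.1341 ctr [516.6 166.3] long 84.0 4.2 short 61.0
scene 0.72 z 0.0236 ctr [ 492.  -377.5] long 91.0 -10.2 short 64.0
```

>>> servo_tool([
  [[0,0,0.2],[-0.003,-0.0033,0.02],50],
  [[0,0,0],[0,0,0.025],50],
  [[0,0,0],[0,0,0.02],50],
  [[0,0,0],[0,0,0.02],50],
  [[0,0,0],[0,0,0.009],50],
  [[0,0,0],[0,0,0.005],50],
  [[0,0,0],[0,0,0],50],
  [[0,0,0],[0,0,0],50],
])

```text
time: 31.5
ee_pos: [0.5249, 0.1639, 0.0146]
tcp_rot: [180.0, 0.2, -177.4]
wrist_force: [-8.8, 0.5, 18.4]
opening: 0.058
grasp_force: 56.7
```

>>> servo_tool([
  [[0,0,0],[0,0,-0.01],50],
  [[0,0,0],[0,0,-0.01],50],
  [[0,0,0],[0,0,0],50],
  [[0,0,0],[0,0,0],50],
])

```text
time: 31.9
ee_pos: [0.5239, 0.1642, 0.0312]
tcp_rot: [180.0, 0.0, -177.3]
wrist_force: [0.2, -1.6, -4.5]
opening: 0.0577
grasp_force: 48.6
```

```bash
python3 - <<'E'
from h import *
o=get_obs();print(o["wrist_force"],o["ee_pos"],o["tcp_rot"])
im,d=camera("scene");im2,d2=camera("top");tins()
a=cv2.resize(im2[150:250,130:250],(396,330),interpolation=cv2.INTER_CUBIC);b=cv2.resize(im[120:240,190:334],(396,330),interpolation=cv2.INTER_CUBIC)
save("","t2.png",np.hstack([a,b]))
# case inner outline check from rim heights (top cam)
C=cloud("top",d2);c=np.cos(CY);s=np.sin(CY);q=C-np.array([.5266,.2449,0]);X=q[...,0]*c+q[...,1]*s;Y=-q[...,0]*s+q[...,1]*c;Z=q[...,2]
for nm,m in (("rightwall",(abs(Z-.062)<.006)&(X>-.06)&(X<.02)&(Y<-.12)&(Y>-.16)),("frontwall",(abs(Z-.062)<.006)&(Y<-.03)&(Y>-.12)&(X<-.05)&(X>-.09)),("divider",(abs(Z-.047)<.008)&(X>-.05)&(X<.05)&(Y<.0)&(Y>-.04)),("wire",(Z>.066)&(Z<.09)&(X>.015)&(X<.06)&(Y<-.09)&(Y>-.14)&(d2>0))):
  if m.sum(): print(nm,m.sum(),np.percentile(X[m],[5,50,95]).round(4),np.percentile(Y[m],[5,50,95]).round(4),Z[m].mean().round(3))
E
```

```text
[ 0.1820453  -1.55445292 -4.5214857 ] [0.52385527 0.16417725 0.03115375] [ 1.79982320e+02  3.36589067e-02 -1.77313504e+02]
top 0.67 z 0.0228 ctr [ 502.4 -238.3] long 89.0 10.3 short 61.0
top 0.62 z 0.0228 ctr [ 490.5 -378.1] long 90.0 -11.3 short 63.0
top 0.54 z 0.0536 ctr [518.7 157.1] long 86.0 4.1 short 47.0
scene 0.97 z 0.0237 ctr [ 505.2 -237.7] long 92.0 10.3 short 63.0
scene 0.63 z 0.055 ctr [508.  157.2] long 94.0 20.2 short 75.0
scene 0.57 z 0.0236 ctr [ 491.5 -379. ] long 89.0 -10.6 short 60.0
rightwall 53 [-0.0575 -0.0373 -0.0151] [-0.1387 -0.1366 -0.1285] 0.061
frontwall 42 [-0.0671 -0.0647 -0.0617] [-0.117  -0.0988 -0.0766] 0.061
wire 16 [0.0357 0.0467 0.0581] [-0.1321 -0.1307 -0.1284] 0.073
```

View pics/t2.png

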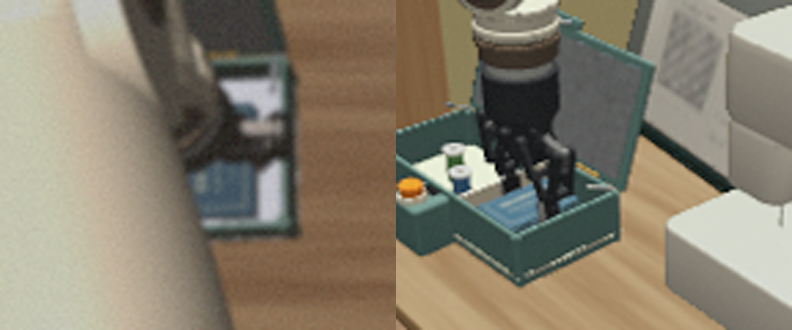

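>>> servo_tool([
  [[0,0,0],[0.001,0.0045,0],50],
  [[0,0,0],[0.001,0.0045,0],50],
  [[0,0,0],[0,0,0],50],
  [[0,0,0],[0,0,0.007],50],
  [[0,0,0],[0,0,0.006],50],
  [[0,0,0],[0,0,0.003],50],
  [[0,0,0],[0,0,0],50],
  [[0,0,0],[0,0,0],50],
])

```text
time: 33.0
ee_pos: [0.5212, 0.1731, 0.0149]
tcp_rot: [180.0, -0.0, -177.3]
wrist_force: [0.0, -0.1, -4.3]
opening: 0.0582
grasp_force: 48.5
```

Free now: the force is the tin's weight only. Lowering in small steps.

>>> servo_tool([
  [[0,0,0],[0,0,0.004],50],
  [[0,0,0],[0,0,0.002],50],
  [[0,0,0],[0,0,0],50],
  [[0,0,0],[0,0,0],50],
])

```text
time: 33.4
ee_pos: [0.5211, 0.1735, 0.0088]
tcp_rot: [180.0, -0.0, -177.3]
wrist_force: [-1.0, 2.9, -5.2]
opening: 0.0579
grasp_force: 48.8
```

>>> servo_tool([
  [[0,0,0],[0,0,0.0015],50],
  [[0,0,0],[0,0,0.0015],50],
  [[0,0,0],[0,0,0],50],
])

```text
time: 33.7
ee_pos: [0.5215, 0.1741, 0.0061]
tcp_rot: [179.9, 0.1, -177.3]
wrist_force: [-0.2, 8.7, -5.4]
opening: 0.0578
grasp_force: 49.0
```

>>> servo_tool([
  [[0,0,0],[0,0.0015,0],50],
  [[0,0,0],[0,0.0015,0],50],
  [[0,0,0],[0,0,0],50],
  [[0,0,0],[0,0,0],50],
])

```text
time: 34.1
ee_pos: [0.521, 0.176, 0.0058]
tcp_rot: [-180.0, -0.0, -177.3]
wrist_force: [0.4, 0.5, -5.0]
opening: 0.0581
grasp_force: 48.6
```

>>> servo_tool([
  [[0,0,0],[0,0,0.0015],50],
  [[0,0,0],[0,0,0],50],
  [[0,0,0],[0,0,0],74],
  [[0,0,0],[0,0,0],74],
  [[0,0,0],[0,0,0],74],
  [[0,0,0],[0,0,0],74],
])

```text
time: 34.7
ee_pos: [0.5215, 0.1767, 0.0049]
tcp_rot: [179.9, 0.1, -177.3]
wrist_force: [-0.4, 5.5, 1.8]
opening: 0.0632
grasp_force: 0.0
```

>>> servo_tool([
  [[0,0,0],[0,0,-0.01],74],
  [[0,0,0],[0,0,-0.02],74],
  [[0,0,0],[0,0,-0.03],74],
  [[0,0,0],[0,0,-0.05],74],
  [[0,0,0],[0,0,-0.05],74],
  [[0,0,0],[0.04,0,-0.02],30],
  [[0,0,0],[0.04,0,0],0],
  [[0,0,0],[0.04,0,0],0],
  [[0,0,0],[0.03,0,0],0],
  [[0,0,0],[0,0,0],0],
])

```text
time: 35.7
ee_pos: [0.369, 0.1685, 0.1857]
tcp_rot: [180.0, 0.1, -177.3]
wrist_force: [0.5, 0.6, 0.7]
opening: 0.0002
grasp_force: 0.0
```

```bash
python3 - <<'E'
from h import *
tins();lid();go(case(-.04,0,.25),[180,0,182.9])
im=camera("scene")[0];im2=camera("top")[0]
save("","t3.png",np.hstack([cv2.resize(im2[130:250,90:234],(396,330)),cv2.resize(im[120:240,170:314],(396,330),interpolation=cv2.INTER_CUBIC)]))
E
```

```text
top 0.89 z 0.0231 ctr [ 490.2 -378.6] long 90.0 -11.1 short 62.0
top 0.73 z 0.023 ctr [ 502.6 -238.3] long 89.0 12.0 short 62.0
top 0.6 z 0.0286 ctr [518.  174.9] long 88.0 3.6 short 61.0
top 0.48 z 0.1857 ctr [638.6 251.9] long 282.0 -86.9 short 21.0
scene 0.96 z 0.0237 ctr [ 504.1 -238.3] long 90.0 11.2 short 62.0
scene 0.92 z 0.0236 ctr [ 492.  -377.6] long 90.0 -10.1 short 63.0
scene 0.49 z 0.0299 ctr [533.3 180.9] long 64.0 1.9 short 46.0
top lid pts 2181 angle pct10,50,90 (outer face) [1.873 1.897 1.927] zmax 0.191
turn [-0.01  0.01 -0.22] shift [-0.1182  0.068  -0.0656] dist 0.151 pos [0.372  0.169  0.1844] rpy [-180.     0.  -177.3] q [ 24. -15. -14.  91.  -0.  22.]
```

View pics/t3.png

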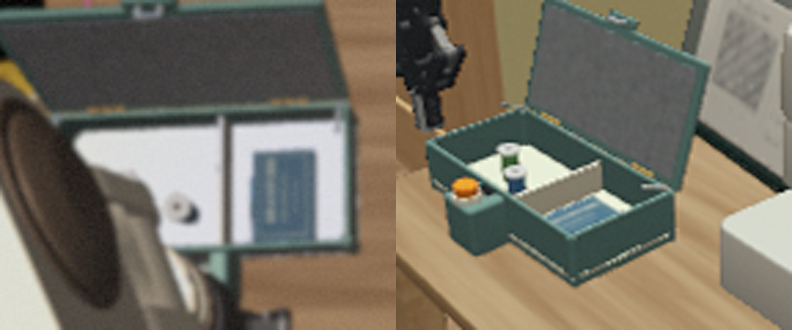

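The full tin lies flat in the small bay (top face at z 0.0286), both spools stand in the large bay, and the two empty tins lie on the desk. To close the lid I need to get behind it, so I'll check clearances and plan the path.

```bash
cat >> h.py <<'E'
def out(th,r=.11,y=-.12):
    u=np.array([-np.cos(th),np.sin(th)]);n=np.array([np.sin(th),np.cos(th)])
    q=np.array([.0675,.062])+r*u+.009*n+np.array([.011*np.sin(min(th,1.57)),0])
    if th>1.57: q[0]+=(.137-r)*-np.cos(th)
    return (q[0],y,q[1])
E
python3 - <<'E'
from h import *
im,d=camera("top");C=cloud("top",d);ok=d>0
for y in np.arange(.02,.26,.04):
    m=ok&(abs(C[...,1]-y)<.02)&(C[...,2]>.03)&(C[...,0]>.66); 
    print(y.round(2),m.sum(),C[...,0][m].min() if m.any() else None, C[...,2][m].max() if m.any() else None)
go(case(.155,-.12,.25),[180,0,182.9])
tr([(-.04,-.12,.25),(.155,-.12,.25),(.155,-.12,.165)]+[out(t) for t in (1.9,1.8,1.7,1.6,1.5,1.4,1.3,1.2,1.1,1.,.9,.8,.7,.6)])
E
```

```text
0.02 1531 0.6603313591845669 0.24755721632798644
0.06 1815 0.7673629365701555 0.24712862705010946
0.1 1771 0.767154614392639 0.247046134466769
0.14 1748 0.7739077995158712 0.2476053159513349
0.18 1707 0.7782112239870878 0.2480927289191734
0.22 1686 0.783613309399467 0.24662805004354915
turn [-0.01 -0.03 -0.23] shift [-0.3135 -0.052  -0.0659] dist 0.325 pos [0.3718 0.169  0.1841] rpy [-180.    -0.  -177.3] q [ 24. -15. -14.  91.  -0.  22.]
[-0.1187 -0.0516 -0.0659] [0.493 0.123 0.25 ]
[-1.95e-01  8.00e-04 -1.00e-04] [0.687 0.133 0.25 ]
[-0.     0.     0.085] [0.687 0.133 0.165]
[ 0.0237 -0.0001  0.0018] [0.664 0.132 0.163]
[ 0.0129 -0.0001 -0.0039] [0.651 0.131 0.167]
[ 0.0133 -0.0001 -0.0028] [0.638 0.13  0.17 ]
[ 0.0136 -0.0001 -0.0018] [0.624 0.13  0.172]
[ 0.0118 -0.     -0.0007] [0.612 0.129 0.172]
[ 0.0112 -0.      0.0004] [0.601 0.129 0.172]
[ 0.0112 -0.      0.0015] [0.59  0.128 0.17 ]
[ 0.0111 -0.      0.0026] [0.579 0.127 0.168]
[ 0.0109 -0.      0.0037] [0.568 0.127 0.164]
[ 0.0105 -0.      0.0047] [0.558 0.126 0.159]
[ 0.0101 -0.      0.0057] [0.547 0.126 0.154]
[ 0.0096 -0.      0.0066] [0.538 0.125 0.147]
[ 0.009  -0.      0.0074] [0.529 0.125 0.14 ]
[ 0.0082 -0.      0.0082] [0.521 0.124 0.132]
```

>>> servo_tool([
  [[0,0,0],[0,-0.015,-0.04],0],
  [[0,0,0],[-0.02,-0.018,-0.026],0],
  [[0,0,0],[-0.035,-0.018,0],0],
  [[0,0,0],[-0.04,0,0],0],
  [[0,0,0],[-0.04,0,0],0],
  [[0,0,0],[-0.04,0,0],0],
  [[0,0,0],[-0.04,0,0],0],
  [[0,0,0],[-0.04,0,0],0],
  [[0,0,0],[-0.035,0,0],0],
  [[0,0,0],[-0.023,0,0],0],
  [[0,0,0],[0,0,0],0],
  [[0,0,0],[0,0,0],0],
])

```text
time: 37.3
ee_pos: [0.6865, 0.1327, 0.2489]
tcp_rot: [-180.0, -0.1, -177.3]
wrist_force: [-0.2, 1.2, 0.1]
opening: -0.0001
grasp_force: 0.0
```

```bash
python3 - <<'E'
from h import *
go(case(.155,-.12,.165),[180,0,182.9]);lid("scene")
E
```

```text
turn [-0.01 -0.12 -0.22] shift [-0.001   0.0002  0.0839] dist 0.084 pos [0.6865 0.1327 0.2489] rpy [-1.800e+02 -1.000e-01 -1.773e+02] q [ 11.  29.  42. 103.   0.   8.]
scene lid pts 1382 angle pct10,50,90 (outer face) [1.906 1.938 2.083] zmax 0.187
```

Reached. I'll go down behind the lid and begin pulling it forward.

>>> servo_tool([
  [[0,0,0],[-0.001,0,0.028],0],
  [[0,0,0],[0,0,0.028],0],
  [[0,0,0],[0,0,0.028],0],
  [[0,0,0],[0,0,0],0],
  [[0,0,0],[0.012,0,0.001],0],
  [[0,0,0],[0.01,0,0.001],0],
  [[0,0,0],[0.007,0,-0.002],0],
  [[0,0,0],[0.008,0,-0.002],0],
  [[0,0,0],[0.0133,0,-0.0028],0],
  [[0,0,0],[0,0,0],0],
])

```text
time: 38.35
ee_pos: [0.6363, 0.1306, 0.1734]
tcp_rot: [180.0, 0.1, -177.3]
wrist_force: [0.4, 1.0, -0.6]
opening: -0.0001
grasp_force: 0.0
```

```bash
python3 - <<'E'
from h import *
lid("scene");lid()
tr([out(t) for t in (1.7,1.6,1.5,1.4,1.3,1.2,1.1,1.,.9,.8,.7,.6)])
E
```

```text
scene lid pts 1692 angle pct10,50,90 (outer face) [1.692 1.719 1.833] zmax 0.26
top lid pts 224 angle pct10,50,90 (outer face) [1.663 1.684 1.725] zmax 0.227
[-0.0005 -0.0003  0.0022] [0.638 0.13  0.17 ]
[ 0.0136 -0.     -0.0018] [0.624 0.13  0.172]
[ 0.0118 -0.     -0.0007] [0.612 0.129 0.172]
[ 0.0112 -0.      0.0004] [0.601 0.129 0.172]
[ 0.0112 -0.      0.0015] [0.59  0.128 0.17 ]
[ 0.0111 -0.      0.0026] [0.579 0.127 0.168]
[ 0.0109 -0.      0.0037] [0.568 0.127 0.164]
[ 0.0105 -0.      0.0047] [0.558 0.126 0.159]
[ 0.0101 -0.      0.0057] [0.547 0.126 0.154]
[ 0.0096 -0.      0.0066] [0.538 0.125 0.147]
[ 0.009  -0.      0.0074] [0.529 0.125 0.14 ]
[ 0.0083 -0.      0.0082] [0.521 0.124 0.132]
```

The lid follows (about 1.7 rad). Continuing to 0.7.

>>> servo_tool([
  [[0,0,0],[0.0132,0,0.0003],0],
  [[0,0,0],[0.0118,0,-0.0007],0],
  [[0,0,0],[0.0112,0,0.0004],0],
  [[0,0,0],[0.0112,0,0.0015],0],
  [[0,0,0],[0.0111,0,0.0026],0],
  [[0,0,0],[0.0109,0,0.0037],0],
  [[0,0,0],[0.0105,0,0.0047],0],
  [[0,0,0],[0.0101,0,0.0057],0],
  [[0,0,0],[0.0096,0,0.0066],0],
  [[0,0,0],[0.009,0,0.0074],0],
  [[0,0,0],[0,0,0],0],
])

```text
time: 39.55
ee_pos: [0.5279, 0.1254, 0.1383]
tcp_rot: [-180.0, -0.1, -177.3]
wrist_force: [1.4, 0.6, 0.2]
opening: -0.0001
grasp_force: 0.0
```

```bash
python3 - <<'E'
from h import *
lid("scene");lid()
tr([out(t) for t in (.7,.6)]); go(case(-.05,0,.19),[180,0,182.9])
E
```

```text
scene lid pts 597 angle pct10,50,90 (outer face) [0.719 1.007 1.154] zmax 0.257
top lid pts 253 angle pct10,50,90 (outer face) [0.713 0.739 0.894] zmax 0.209
[ 0.     -0.0006 -0.0006] [0.529 0.125 0.14 ]
[ 0.0082 -0.      0.0082] [0.521 0.124 0.132]
turn [ 0.01  0.   -0.2 ] shift [ 0.0463  0.1194 -0.0508] dist 0.138 pos [0.5289 0.1255 0.1392] rpy [ 180.     0.  -177.3] q [13.  3. -2. 85.  0. 11.]
```

>>> servo_tool([
  [[0,0,0],[0,0,-0.045],0],
  [[0,0,0],[0,0.04,0],0],
  [[0,0,0],[0,0.04,0],0],
  [[0,0,0],[0,0.04,0],0],
  [[0,0,0],[0,0,0],0],
  [[0,0,0],[0,0,0],0],
])

```text
time: 40.25
ee_pos: [0.5232, 0.2461, 0.184]
tcp_rot: [-180.0, -0.0, -177.2]
wrist_force: [-0.4, -0.3, 0.5]
opening: 0.0
grasp_force: 0.0
```

```bash
python3 - <<'E'
from h import *
lid("scene")
tr([out(.75,.115,0)]+[out(t,.115,0) for t in (.7,.6,.5,.4,.3,.2,.1,.05,0.02,0)])
E
```

```text
scene lid pts 245 angle pct10,50,90 (outer face) [0.7   0.753 1.084] zmax 0.26
[-0.0003 -0.0006  0.0371] [0.524 0.245 0.147]
[ 0.0046 -0.      0.004 ] [0.519 0.245 0.143]
[ 0.0085 -0.      0.0086] [0.51  0.244 0.134]
[ 0.0077 -0.      0.0093] [0.503 0.244 0.125]
[ 0.0068 -0.      0.01  ] [0.496 0.243 0.115]
[ 0.0058 -0.      0.0105] [0.49  0.243 0.105]
[ 0.0048 -0.      0.0109] [0.485 0.243 0.094]
[ 0.0037 -0.      0.0112] [0.482 0.243 0.082]
[ 0.0014 -0.      0.0057] [0.48  0.243 0.077]
[ 0.0007 -0.      0.0034] [0.48  0.243 0.073]
[ 0.0004 -0.      0.0023] [0.479 0.242 0.071]
```

>>> servo_tool([
  [[0,0,0],[0,0,0.02],0],
  [[0,0,0],[0,0,0.015],0],
  [[0,0,0],[0.0046,0,0.006],0],
  [[0,0,0],[0.0085,0,0.0086],0],
  [[0,0,0],[0.0077,0,0.0093],0],
  [[0,0,0],[0.0068,0,0.01],0],
  [[0,0,0],[0.0058,0,0.0105],0],
  [[0,0,0],[0.0048,0,0.0109],0],
  [[0,0,0],[0,0,0],0],
])

```text
time: 41.2
ee_pos: [0.4841, 0.243, 0.093]
tcp_rot: [-180.0, -0.0, -177.3]
wrist_force: [2.6, -0.6, 2.1]
opening: 0.0004
grasp_force: 0.9
```

>>> servo_tool([
  [[0,0,0],[0.002,0,0.0056],0],
  [[0,0,0],[0.0015,0,0.0056],0],
  [[0,0,0],[0.0012,0,0.005],0],
  [[0,0,0],[0.0005,0,0.003],0],
  [[0,0,0],[0,0,0.002],0],
  [[0,0,0],[0,0,0],0],
  [[0,0,0],[0,0,0],0],
])

```text
time: 41.9
ee_pos: [0.4793, 0.2434, 0.0723]
tcp_rot: [180.0, -0.0, -177.3]
wrist_force: [0.3, 0.1, 0.2]
opening: 0.0003
grasp_force: 0.2
```

>>> servo_tool([
  [[0,0,0],[0,0,0.001],0],
  [[0,0,0],[0,0,0.001],0],
  [[0,0,0],[0,0,0.001],0],
  [[0,0,0],[0,0,0],0],
])

```text
time: 42.3
ee_pos: [0.4792, 0.2435, 0.0709]
tcp_rot: [180.0, 0.0, -177.3]
wrist_force: [-5.9, -0.9, 17.3]
opening: -0.0001
grasp_force: 8.4
```

Resisting firmly at z 0.071, so it looks shut. I'll lift off and check.

>>> servo_tool([
  [[0,0,0],[0,0,-0.01],0],
  [[0,0,0],[0,0,-0.04],0],
  [[0,0,0],[0,0,-0.05],0],
  [[0,0,0],[0.03,-0.03,-0.05],0],
  [[0,0,0],[0.03,-0.04,-0.02],0],
  [[0,0,0],[0.03,-0.04,0],0],
  [[0,0,0],[0.03,-0.04,0],0],
  [[0,0,0],[0,0,0],0],
])

```text
time: 43.1
ee_pos: [0.3728, 0.0953, 0.227]
tcp_rot: [-180.0, 0.0, -177.4]
wrist_force: [1.8, 0.6, 0.5]
opening: 0.0002
grasp_force: 0.0
```

```bash
python3 - <<'E'
from h import *
tins()
im,d=camera("scene");im2,d2=camera("top")
for n,dd in (("top",d2),("scene",d)):
  C=cloud(n,dd);c=np.cos(CY);s=np.sin(CY);q=C-np.array([.5266,.2449,0]);X=q[...,0]*c+q[...,1]*s;Y=-q[...,0]*s+q[...,1]*c
  for lo,hi in ((-.06,-.03),(.02,.05)):
    m=(dd>0)&(X>lo)&(X<hi)&(abs(Y)<.13)&(q[...,2]<.15)&(q[...,2]>.03);print(n,lo,m.sum(),np.median(q[...,2][m]).round(4))
save("","end.png",np.hstack([cv2.resize(im2[110:260,90:450],(432,180)),cv2.resize(im[120:360,130:430],(360,288))[:180]]) )
save("","end.png",cv2.resize(im[100:370,140:420],(560,540)))
E
```

```text
top 0.88 z 0.0231 ctr [ 490.1 -378. ] long 89.0 -9.0 short 62.0
top 0.68 z 0.0228 ctr [ 501.8 -238.5] long 87.0 10.8 short 61.0
scene 0.97 z 0.0237 ctr [ 504.5 -238.2] long 91.0 10.2 short 62.0
scene 0.71 z 0.0236 ctr [ 491.9 -377.7] long 90.0 -10.3 short 63.0
top -0.06 225 0.072
top 0.02 385 0.072
scene -0.06 460 0.0733
scene 0.02 401 0.0735
```

View pics/end.png

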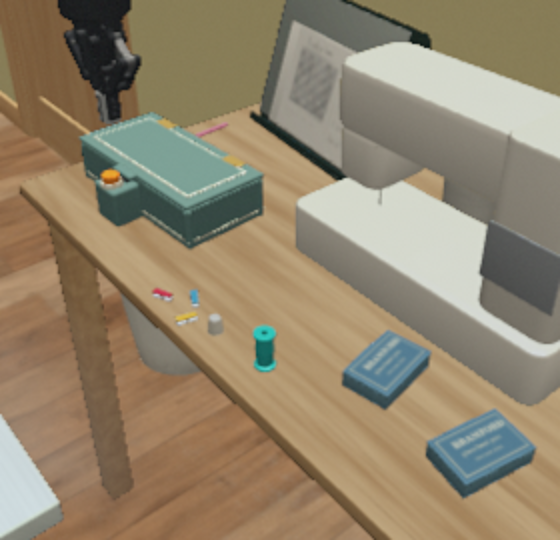

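The case is shut and level (crop 170,170; lid top at z 0.072). The two empty tins lie flat at (388,367) and (480,450), and the turquoise decoy is untouched at (265,348). Handing in.

```bash
python3 -c "
from workcell import job_done
print(job_done())"
```

```text
the job is handed in; nothing more can be done
None
```

The job is handed in: the green and blue spools are in the large bay, the full tin lies flat in the small bay, the lid is latched shut, and the two light tins are still flat on the desk. The first tin I lifted weighed about 0.4 kg, so I did not lift the other two.

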